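# Press both cap mats of a tube rack home, turning it end for end in a lever press

### The job

Close the tube rack with the lever press: slide one end of the rack under the raised bar until it is square and fully home against the bent steel bracket, press the lever down until the cap mat under the bar is flush on the rack, and let the lever come up again. The bar covers only one mat, so draw the rack out, turn it end for end, push the other end home against the bracket and press the second mat the same way. Finally stand the rack upright inside the steel tray, leaving the lever up; use only the press on the mats, not the fingers, and do not disturb the timer and the small white-capped specimen cup.

Things in the scene. Friction and masses are not known exactly. Their poses are not given: they have to be found in the camera images.
- rack: loose white tube rack, 160 (its x) x 56 (y) x 46 mm high, 0.28 kg; origin at the centre of its underside, x along its length, z up. A plain flat panel 56 mm wide in the middle of each long side serves for gripping across the 56 mm; windows elsewhere show tubes. Both ends are alike. A cap mat lies on each half of its top; the middle 56 mm of the top is bare
- mat_a: grey cap mat on the +x half of the rack, a sheet 50 x 52 x 3 mm with plugs below, centred 53 mm from the rack's centre; cannot come off, slides straight down 6 mm into the rack under about 35 N. Origin at the centre of the sheet's underside: 52 mm above the rack's underside while proud, 46 mm when flush
- mat_b: the same cap mat on the -x half of the rack
- rack_end_a (a point): centre of the rack's +x end face, 80 mm from its middle, 20 mm above its underside
- rack_end_b (a point): centre of the rack's -x end face, 80 mm from its middle, 20 mm above its underside
- press: lever press fixed to the bench: grey base plate 206 (x) x 245 (y) mm, its top (the bed) 10 mm above the bench; origin under the middle of a fully home rack, x points to the bracket (away from the robot at yaw 0), z up. The rack slides in along +x, lengthwise. A steel fence 12 mm high along the bed has its face 32 mm to the -y side of the centre line
- bracket (a point): point on the upright flange of the bent steel bracket (face at press x = 81 mm, 84 mm wide, 40 mm above the bench at its top) on the bed's centre line, 30 mm above the bench; the end of a fully home rack touches here
- press_lever (a joint): angle of the lever (rad): 0.23 raised, held by a spring; 0 level, the pad flat on a flush mat; -0.03 lowest with no rack. Raised, the pad is 15 mm (over the rack's -y side) to 28 mm (+y side) higher than the top of a flush mat, 9 to 22 mm above a proud one. Pushing the handle straight down takes about 15 N
- lever_hinge (a point): hinge of the lever, at press x = 53, y = -95 mm, 64 mm above the bench, in a clevis 72 mm high at x = 20 to 86 mm. From it the lever lies along press +y across the bed: the bar (56 mm wide, x = 25 to 81 mm, over the rack's inner mat, rubber pad below), then a 22 mm wide arm, then the black handle
- lever_grip (a point): top of the round black handle (25 mm thick, 100 mm long along the lever), 265 mm from the hinge and 35 mm short of the handle's free end; moves with the lever, about 82 mm above the bench when the lever is level, 142 mm when raised
- tray: shallow stainless tray fixed to the bench, outside 206 (its x) x 130 (y) x 18 mm, rim 20 mm, walls and floor 3 mm; origin at the centre of its underside, empty
- timer: loose white bench timer 68 x 64 x 22 mm near the press, to be left alone; origin at the centre of its underside
- cup: loose specimen cup with a white lid, 56 mm across and 60 mm high, behind the bench work, to be left alone; origin at the centre of its underside

How it is judged:
On the way, in this order (a step that is already met when the one before it is completed fails the run):
1. one end of the rack is home against the bracket and the mat at that end has been pressed flush with the lever down (value of joint press_lever below 0.06 rad and ((horizontal distance between rack_end_a and bracket below 0.01 m and angle between the x axis of rack and the x axis of press, either way round below 0.09 rad and z of mat_a in the frame of rack below 0.0475 m) or (horizontal distance between rack_end_b and bracket below 0.01 m and angle between the x axis of rack and the x axis of press, either way round below 0.09 rad and z of mat_b in the frame of rack below 0.0475 m))), for 0.1 s.
2. the rack has been turned end for end, the other end is home against the bracket and its mat too has been pressed flush with the lever down (value of joint press_lever below 0.06 rad and z of each of mat_a, mat_b in the frame of rack below 0.0475 m and ((horizontal distance between rack_end_a and bracket below 0.01 m and angle between the x axis of rack and the x axis of press, either way round below 0.09 rad) or (horizontal distance between rack_end_b and bracket below 0.01 m and angle between the x axis of rack and the x axis of press, either way round below 0.09 rad))), for 0.1 s.
At the end, for the whole second after the job is handed in: Both mats flush (their undersides within 1.5 mm of the rack's top), the lever back up (above 0.19 rad), and the rack released, at rest and upright (within 0.06 rad) on the floor of the tray, inside its rim (z of each of mat_a, mat_b in the frame of rack below 0.0475 m and value of joint press_lever above 0.19 rad and z of rack in the frame of tray between 0 and 0.008 m and x of rack in the frame of tray between -0.08 and 0.08 m and y of rack in the frame of tray between -0.05 and 0.05 m and angle between rack's own z axis and vertical below 0.06 rad and linear speed of rack below 0.02 m/s); the robot touches nothing.
It fails at once if a cap mat is pressed with the fingers (more than 15 N) instead of the press (contact force between the fingers and mat_a above 15 N or contact force between the fingers and mat_b above 15 N).
It fails at once if the timer or the specimen cup is moved more than 30 mm (distance of any of timer, cup from where it was at the start of the episode above 0.03 m).
It also fails if it takes over 72 s, if anything falls off the work surface, if the arm or the gripper's body presses on something with over 40 N, if the wrist force passes 120 N, or if a joint passes its speed limit or range.

### The arm

A 6-joint arm with a two-finger parallel gripper is mounted at the origin on a cart in front of the work surface, level with it; the furniture and walls round the work are solid. World frame = base frame: x ahead of the robot, y to its left, z up, the work surface at z = 0. Lengths are in m, angles in rad, forces in N, time in s.
With the tool pointing down it reaches from about 0.375 to 0.9 m from the base axis. Payload 3.1 kg.
Tool frame: the origin (TCP) lies where the fingers leave the gripper's body, on its centre line; the fingertips stand manip.tip_reach ahead of it and the grasp point (between the pads) lies 54 mm ahead of it (manip.tip_reach is the distance from the TCP to the fingertips, in m); z points along the fingers, y is the direction in which the jaws open and shut (so a half turn about z gives the same grasp; the last joint's range is limited). The gripper opens to 85 mm and grips with 20 to 120 N. Pads are 22 mm wide; open, the fingers measure 114 mm over their backs; the gripper's body (76 mm by 85 mm) begins 54 mm behind the grasp point. The pads swing forward as they close: fully open they stand 13 mm farther back than shut.
Start: joints at [-1.482, 0.527, 1.433, -0, 1.181, -0.178], TCP at [0.165, -0.603, 0.304] pointing down, gripper open.
Joint ranges: [-3.08, 3.08], [-0.75, 2.2], [0.22, 2.44], [-1.43, 4.57], [0, 2.65], [-2.85, 2.85]. Speed limits (rad/s): [2.79, 2.79, 3.14, 3.14, 3.14, 3.14].

### API

Orientations are given as a unit quaternion [x, y, z, w].
In Python, from station import manip, cams, order gives the robot as it stands. The module is installed in compiled form; this text tells all that it offers.
- The arm moves only by the tool drive_tool, never from a script. Its arguments are lists of equal length, an entry for each row: "linear": the shift along the tool's x, y, z in mm, a list of three; "rot": the turn, a rotation vector about the tool's x, y, z in degrees, a list of three; "hand": the finger opening in mm, from 0 to 85.4. A call has 1 to 20 rows; each row shifts and turns the pose as measured when the row begins, along the tool's axes as they then stand; what a row does not reach is not made up. A row lasts 1/12 s, in which the tool goes at most 41.7 mm and 7.16 degrees, less where a joint would pass 70% of its speed; a pose out of reach is approached as far as the arm can. A call with a gripper value outside its range is refused whole. The fingers move at their own pace and stop on an object; "force" is the grip in N (left out, the last holds). Time passes only in rows, so rows that do not move let the fingers close. It gives the time, the measured TCP pose, the force and the opening at its end, in the units of the state.
- manip.sense(): the state, without advancing time (a new reading comes with each control period).
- cams.snapshot(name): name is "side" or "top"; returns the picture (480x640x3 uint8, red, green, blue); there is no depth.
- cams.camera_model(name): a dict with "vfov" (degrees; the focal length in pixels is half the picture's height over the tangent of half this angle, whatever the lens; pixels are square), "cx", "cy" (the principal point, pixels), "rvec" (rotation vector, rad) and "tvec" (3), from world to camera coordinates, as OpenCV has them. Camera axes: x right, y down, z forward; pixel columns grow to the right and rows downward; lengths in m; the calibration is good to about 2 mm. A picture is of the moment at which its call begins. camera_model takes no time and is no camera call.
- order.sign_off(): hands the job in, once; it reports no verdict.
Trained networks look in the newest picture that a camera, given by its name, has taken for a name from the list of things; names that differ only in an ending like _2 or _b are one class to them, and where a whole thing is asked for, a point or a joint stands for the part that bears it (a point fixed in the world has none). Each returns a list of dicts, best first, with "score" (0 to 1); they miss things now and then, are a little off and sometimes report something else, mostly with a low value. They report only what shows in the picture. A call takes as long as a camera call.
- cams.regions_of(label, camera): "pixels" (480x640 bool, what is visible of it) and "rect" ([left, top, right, bottom] in pixels, round what is visible of it).
- cams.spot_point(label, camera): "at" ([column, row] in pixels: a listed point, or the origin of a listed thing).
The state is a dict: "t": time; "q": joint angles; "qd": joint speeds; "tau": joint torques, N m; "tcp_pos": TCP position; "tool_rot": TCP orientation; "force": force on the tool from outside, world axes, zero at the start; "ft_torque": the same for the moment, N m; "finger_gap": opening from 0.0 (shut) to 1.0 (fully open).
Only numpy, scipy, OpenCV 4.12 (cv2) and the standard library are available. Lean on these libraries where they do the work, as an engineer would, in place of code of your own. Each camera call takes 0.05 s, during which the arm holds its last target. There are 200 camera calls.

## Working session

There is one attempt and no reset: what is moved stays moved. The work goes in short steps, Python scripts to look and compute and a tool call to move; the robot and the scene stay as the last step left them, time stands still between calls to the robot, and variables do not carry over. Pictures are saved under pics/ and viewed, about 8 in all and at most 12, crops included, and the job is handed in when it is done.

Besides the shell and the picture viewer there is one more tool, called by a JSON object that holds its "fn" and its "kwargs", one argument or row to a line. drive_tool: Moves the arm, as the interface text tells. Its arguments: {"type":"object","properties":{"linear":{"type":"array","items":{"type":"array","items":{"type":"number"}}},"rot":{"type":"array","items":{"type":"array","items":{"type":"number"}}},"hand":{"type":"array","items":{"type":"number"}},"force":{"type":"number"}},"required":["linear","rot","hand"]}

```bash
ls; mkdir -p pics
cat > h.py <<'E'
import numpy as np, cv2
from scipy.spatial.transform import Rotation as R
from station import manip, cams, order
def cam(n):
    m=cams.camera_model(n); f=240/np.tan(np.radians(m['vfov'])/2)
    K=np.array([[f,0,m['cx']],[0,f,m['cy']],[0,0,1.]])
    return K,R.from_rotvec(np.ravel(m['rvec'])).as_matrix(),np.ravel(m['tvec'])
def proj(P,n):
    K,Rm,t=cam(n); p=(K@(Rm@np.atleast_2d(P).T+t[:,None])).T; return p[:,:2]/p[:,2:]
def unproj(px,n,z):
    K,Rm,t=cam(n); c=-Rm.T@t; px=np.atleast_2d(px).astype(float)
    d=(Rm.T@np.linalg.inv(K)@np.c_[px,np.ones(len(px))].T).T
    return c+d*((z-c[2])/d[:,2])[:,None]
def snap(n,f=None):
    im=cams.snapshot(n)
    if f: cv2.imwrite('pics/'+f,im[:,:,::-1])
    return im
E
python3 - <<'E'
from h import *
for n in ['top','side']:
    snap(n,n+'0.png'); K,Rm,t=cam(n); print(n,K[0,0],'pos',-Rm.T@t,'fwd',Rm[2])
    for l in ['rack','mat_a','press','bracket','press_lever','lever_hinge','lever_grip','tray','timer','cup','rack_end_a']:
        print(l,[(np.round(d['at']),round(d['score'],2)) for d in cams.spot_point(l,n)][:3])
s=manip.sense(); print({k:np.round(v,3) for k,v in s.items()},manip.tip_reach)
E
```

```text
pics
top 486.01054466178823 pos [ 0.44570671 -0.0081428   1.31886968] fwd [ 0.04860933  0.00604996 -0.99879955]
rack [(array([438., 235.]), 0.95), (array([380., 289.]), 0.57)]
mat_a [(array([438., 254.]), 0.8), (array([448., 214.]), 0.58)]
press [(array([302., 221.]), 0.9)]
bracket [(array([450., 209.]), 0.61), (array([301., 189.]), 0.58), (array([377., 290.]), 0.17)]Traceback (most recent call last):
  File "<stdin>", line 5, in <module>
ValueError: it knows: bracket, cup, lever_grip, lever_hinge, mat, press, rack, rack_end, timer, tray
```

Run:
```python
from h import *
for n in ['side','top']:
    if n=='side':
        snap(n,n+'0.png'); K,Rm,t=cam(n); print(n,K[0,0],'pos',-Rm.T@t,'fwd',Rm[2])
    for l in ['rack','mat','press','bracket','lever_hinge','lever_grip','tray','timer','cup','rack_end']:
        print(l,[(np.round(d['at'],1),round(d['score'],2)) for d in cams.spot_point(l,n)][:3])
s=manip.sense(); print({k:np.round(v,3) for k,v in s.items()},manip.tip_reach)
```

```text
side 529.1677646287691 pos [ 0.47839733 -1.11120178  0.6005486 ] fwd [ 0.03348295  0.90559373 -0.42282252]
rack [(array([330.5, 368.9]), 0.8)]
mat [(array([302.4, 339.5]), 0.72), (array([355.7, 351. ]), 0.64)]
press [(array([341.7, 273.6]), 0.81), (array([377.4, 260.2]), 0.58)]
bracket [(array([377.5, 259.2]), 0.78)]
lever_hinge [(array([372.6, 266.2]), 0.98)]
lever_grip [(array([360.1, 195.5]), 0.96)]
tray [(array([326.8, 227.1]), 0.67)]
timer [(array([258.2, 315.5]), 0.68), (array([418.3, 328.6]), 0.33)]
cup [(array([420.5, 329.6]), 0.89)]
rack_end [(array([371.3, 369.2]), 0.81), (array([287.9, 350.1]), 0.78), (array([357.7, 353.6]), 0.31)]
rack [(array([437.5, 234.9]), 0.95), (array([379.5, 289.4]), 0.57)]
mat [(array([437.7, 253.6]), 0.8), (array([448.5, 213.7]), 0.58)]
press [(array([301.8, 220.7]), 0.9)]
bracket [(array([450.4, 208.8]), 0.61), (array([301.2, 188.9]), 0.58), (array([377.2, 289.9]), 0.17)]
lever_hinge [(array([338. , 197.5]), 0.86), (array([377.9, 288.5]), 0.32)]
lever_grip [(array([233.5, 196.3]), 0.85)]
tray [(array([199.3, 233.3]), 0.96)]
timer [(array([378.3, 289.1]), 0.87), (array([449. , 214.6]), 0.3), (array([435.8, 252.2]), 0.19)]
cup [(array([397.7, 172.2]), 0.7)]
rack_end [(array([430. , 264.6]), 0.93), (array([451.5, 209.7]), 0.83)]
{'t': np.float64(1.3), 'q': array([-1.481,  0.527,  1.433,  0.   ,  1.181, -0.179]), 'qd': array([-0.003,  0.   ,  0.001, -0.001,  0.003, -0.002]), 'tau': array([ 1.0000e-03, -4.4232e+01, -1.7842e+01, -0.0000e+00,  1.0000e-03,
        0.0000e+00]), 'tcp_pos': array([ 0.165, -0.603,  0.304]), 'tool_rot': array([0.991, 0.134, 0.   , 0.   ]), 'force': array([ 0.052,  0.858, -1.137]), 'ft_torque': array([ 0.001, -0.047,  0.005]), 'finger_gap': np.float64(1.003)} 0.0726
```

View pics/top0.png

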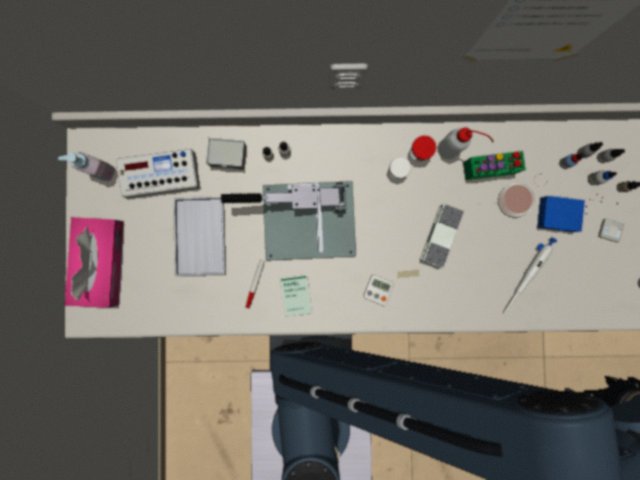

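View pics/side0.png

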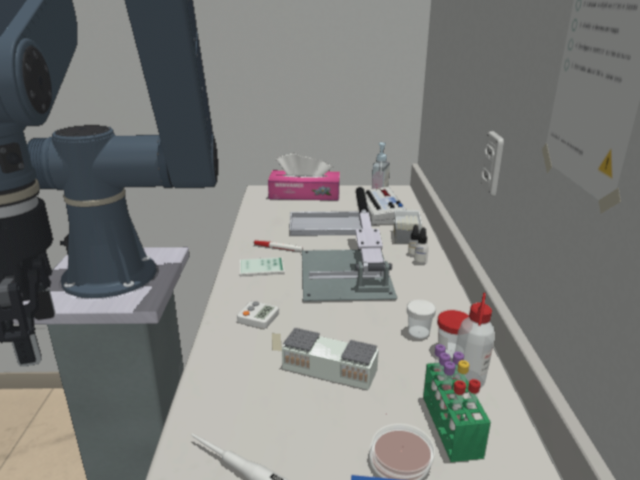

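Run:
```python
from h import *
def tri(a,b):
    Ps=[]
    for n in ['top','side']:
        K,Rm,t=cam(n); Ps.append(K@np.c_[Rm,t])
    X=cv2.triangulatePoints(Ps[0],Ps[1],np.array(a,float).reshape(2,1),np.array(b,float).reshape(2,1)).ravel(); X=X[:3]/X[3]
    return X, np.round(proj(X,'top')-a,1), np.round(proj(X,'side')-b,1)
for k,a,b in [('rack',(437.5,234.9),(330.5,368.9)),('bracket',(301.2,188.9),(377.5,259.2)),('hinge',(338,197.5),(372.6,266.2)),('grip',(233.5,196.3),(360.1,195.5)),('tray',(199.3,233.3),(326.8,227.1)),('press',(301.8,220.7),(341.7,273.6)),('timer',(378.3,289.1),(258.2,315.5)),('cup',(397.7,172.2),(420.5,329.6)),('mat1',(437.7,253.6),(302.4,339.5)),('mat2',(448.5,213.7),(355.7,351)),('end1',(430,264.6),(287.9,350.1)),('end2',(451.5,209.7),(371.3,369.2))]:
    X,e,f=tri(a,b); print(k,np.round(X,4),e,f)
ims={n:snap(n) for n in ['top','side']}
np.savez('m.npz',**ims)
for l,z in [('rack',.05),('press',.01),('tray',.018)]:
    r=cams.regions_of(l,'top')[0]; m=r['pixels']; np.save(l+'.npy',m)
    p=np.argwhere(m)[:,::-1]; (c,wh,a)=cv2.minAreaRect(p.astype(np.float32)); q=cv2.boxPoints((c,wh,a))
    X=unproj(q,'top',z)[:,:2]; e=np.diff(np.r_[X,X[:1]],axis=0)
    print(l,round(r['score'],2),np.round(X.mean(0),4),'corners',np.round(X,3).tolist(),'len',np.round(np.linalg.norm(e,axis=1),3),'ang',np.round(np.degrees(np.arctan2(e[:,1],e[:,0])),1))
im=ims['top'][165:275,160:480,::-1]
big=cv2.resize(im,None,fx=2.5,fy=2.5,interpolation=cv2.INTER_CUBIC); 
c=ims['top'][170:270,255:365,::-1]; c=cv2.resize(c,None,fx=6,fy=6,interpolation=cv2.INTER_CUBIC)[:590]
cv2.imwrite('pics/crop0.png',c)
```

```text
rack [ 0.5089 -0.3522 -0.0013] [[-0.  -0.3]] [[-0.4  0. ]]
bracket [0.634  0.0157 0.0313] [[-0.   0.2]] [[ 0.1 -0. ]]
hinge [ 0.6084 -0.0804  0.0624] [[ 0.  -0.9]] [[-0.9  0.1]]
grip [0.6029 0.1802 0.1333] [[-0.   0.3]] [[ 0.3 -0. ]]
tray [ 0.5209  0.2965 -0.0056] [[0.  0.4]] [[ 0.3 -0. ]]
press [ 0.5505  0.0159 -0.0072] [[-0.   0.8]] [[ 0.7 -0.1]]
timer [ 0.3655 -0.1874  0.0061] [[-0.  -0.5]] [[-0.5 -0. ]]
cup [ 0.6852 -0.2471  0.0079] [[ 0.2 -2.1]] [[-2.4  0.3]]
mat1 [ 0.4585 -0.3374  0.052 ] [[-0.  -0.6]] [[-0.8  0. ]]
mat2 [ 0.5558 -0.3689  0.0498] [[-0.   1.9]] [[ 2.4 -0.2]]
end1 [ 0.4309 -0.3244  0.0201] [[-0.1 -1. ]] [[-1.3  0. ]]
end2 [ 0.5761 -0.3851  0.0229] [[ 0.  -0.9]] [[-1.1  0.1]]
rack 0.57 [ 0.503  -0.3475] corners [[0.44, -0.288], [0.589, -0.347], [0.566, -0.407], [0.417, -0.348]] len [0.161 0.065 0.16  0.065] ang [ -21.5 -111.2  158.4   69. ]
press 0.88 [0.5498 0.0568] corners [[0.65, 0.24], [0.656, -0.123], [0.449, -0.125], [0.443, 0.235]] len [0.363 0.207 0.36  0.207] ang [ -89.1 -179.3   91.     1.5]
tray 0.69 [0.5142 0.2928] corners [[0.62, 0.365], [0.622, 0.227], [0.409, 0.221], [0.406, 0.358]] len [0.139 0.213 0.138 0.213] ang [ -89.  -178.5   91.     1.8]
```

View pics/crop0.png

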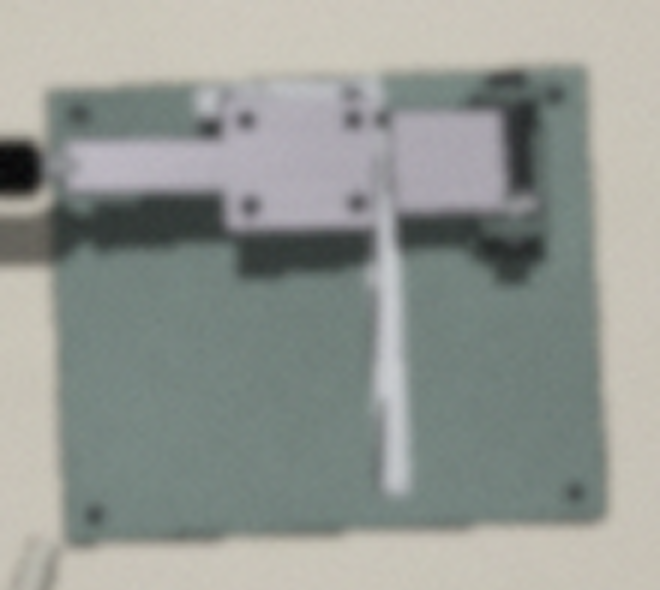

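```bash
cat > fit.py <<'E'
from h import *
from scipy.optimize import minimize
def boxpts(x,y,th,L,W,z0,z1):
    c,s=np.cos(th),np.sin(th)
    return np.array([[x+c*a-s*b,y+s*a+c*b,z] for a in(-L/2,L/2) for b in(-W/2,W/2) for z in(z0,z1)])
def fitbox(masks,x0,L,W,z0,z1,S=4):
    big={n:cv2.GaussianBlur(cv2.resize(m.astype(np.float32),None,fx=S,fy=S,interpolation=cv2.INTER_LINEAR),(0,0),2) for n,m in masks.items()}
    def cost(p):
        v=0
        for n,b in big.items():
            h=cv2.convexHull(((proj(boxpts(*p,L,W,z0,z1),n)+.5)*S-.5).astype(np.float32))
            r=np.zeros(b.shape,np.float32); cv2.fillConvexPoly(r,np.round(h*16).astype(np.int32),1,cv2.LINE_AA,4)
            r=cv2.GaussianBlur(r,(0,0),2); v+=np.abs(r-b).sum()/b.sum()
        return v
    o=minimize(cost,x0,method='Nelder-Mead',options=dict(initial_simplex=np.array(x0)+np.array([[0,0,0],[.01,0,0],[0,.01,0],[0,0,.06]]),xatol=1e-5,fatol=1e-5))
    return o.x,o.fun
E
python3 - <<'E'
from fit import *
q=np.array([[50,92],[586,66],[606,518],[68,544]]); q=(q+.5)/6-.5+[255,170]
X=unproj(q,'top',.01)[:,:2]; e=np.diff(np.r_[X,X[:1]],axis=0)
print('plate',np.round(X,4).tolist(),np.linalg.norm(e,axis=1).round(4),np.degrees(np.arctan2(e[:,1],e[:,0])).round(2))
th=np.radians(np.mean([np.degrees(np.arctan2(*(X[0]-X[3])[::-1])),np.degrees(np.arctan2(*(X[1]-X[2])[::-1])),np.degrees(np.arctan2(*(X[0]-X[1])[::-1]))-90,np.degrees(np.arctan2(*(X[3]-X[2])[::-1]))-90]))
C=X.mean(0); ux=np.array([np.cos(th),np.sin(th)]); uy=np.array([-np.sin(th),np.cos(th)]); print('yaw deg',np.degrees(th),'C',C)
f=lambda P:np.round(np.c_[(P-C)@ux,(P-C)@uy]*1e3,1).tolist()
for nm,pts,z in [('fence end L/R top',[[383,493],[410,493]],.022),('fence mid L/R',[[380,380],[405,380]],.022),('bracket top L,R',[[195,88],[383,78]],.04),('hinge',None,.064),('grip',None,.142)]:
    if pts is None: u=np.array([[338,197.5]]) if nm=='hinge' else np.array([[233.5,196.3]])
    else: u=(np.array(pts)+.5)/6-.5+[255,170]
    P=unproj(u,'top',z)[:,:2]; print(nm,f(P))
b=unproj([[301.2,188.9]],'top',.03)[:,:2]; print('brk',f(b))
for l,L,W,z1,x0 in [('rack',.16,.056,.055,(.505,-.35,-.38)),('tray',.206,.130,.018,(.514,.293,.03))]:
    ms={}
    for n in ['top','side']:
        rs=cams.regions_of(l,n); print(l,n,[(round(r['score'],2),np.round(r['rect'])) for r in rs][:2]); ms[n]=rs[0]['pixels']
    for k in [['top'],['side'],['top','side']]: 
        x,c=fitbox({n:ms[n] for n in k},x0,L,W,0,z1); print(l,k,np.round(x,4),round(c,4))
E
```

```text
plate [[0.65, 0.1197], [0.6582, -0.1226], [0.4541, -0.1278], [0.4459, 0.1136]] [0.2424 0.2041 0.2415 0.2042] [ -88.07 -178.54   91.96    1.72]
yaw deg 1.7644867629584096 C [ 0.55204128 -0.00427531]
fence end L/R top [[-86.2, -20.9], [-86.7, -32.9]]
fence mid L/R [[-35.9, -21.9], [-36.4, -33.0]]
bracket top L,R [[95.8, 54.1], [96.4, -29.1]]
hinge [[51.4, -77.5]]
grip [[56.2, 181.4]]
brk [[83.2, 17.4]]
rack top [(0.57, array([418., 206., 459., 268.]))]
rack side [(0.58, array([280., 329., 379., 391.])), (0.5, array([283., 326., 319., 352.]))]
rack ['top'] [ 0.5033 -0.3529 -0.3887] 0.1224
rack ['side'] [ 0.5072 -0.3564 -0.3622] 0.0683
rack ['top', 'side'] [ 0.5058 -0.3549 -0.3832] 0.2209
tray top [(0.69, array([172., 195., 226., 274.]))]
tray side []Traceback (most recent call last):
  File "<stdin>", line 16, in <module>
IndexError: list index out of range
```

```bash
cat >> h.py <<'E'
def RT(phi,tilt=0):
    "tool down, tool x at azimuth phi deg, tilt deg about tool y"
    return R.from_euler('z',phi,degrees=True)*R.from_euler('x',180,degrees=True)*R.from_euler('y',tilt,degrees=True)
PO=np.array([.5517,.0067]); PY=np.radians(1.76)
def pw(x,y,z):
    c,s=np.cos(PY),np.sin(PY); return np.array([PO[0]+c*x-s*y,PO[1]+s*x+c*y,z])
def plan(rot,tcp=None,grasp=None,reach=.054):
    s=manip.sense(); r0=R.from_quat(s['tool_rot'])
    if tcp is None: tcp=np.array(grasp)-reach*rot.as_matrix()[:,2]
    rv=np.degrees((r0.inv()*rot).as_rotvec()); d=rot.inv().apply(np.array(tcp)-s['tcp_pos'])*1e3
    print('rot first',rv.round(1),'then lin (new axes) mm',d.round(1),'| target tcp',np.round(tcp,4),'| now',np.round(s['tcp_pos'],4),'F',np.round(s['force'],1),'t',round(float(s['t']),2),'gap',round(float(s['finger_gap']),2))
E
python3 - <<'E'
from fit import *
ms=cams.regions_of('tray','top')[0]['pixels']
print(fitbox({'top':ms},(.514,.293,.03),.206,.13,0,.018))
th=-.382; g=[.505-.015*np.cos(th),-.354-.015*np.sin(th),.034]
plan(RT(np.degrees(th),8),grasp=np.array(g)+[0,0,.12])
plan(RT(np.degrees(th),8),grasp=g)
E
```

```text
(array([0.51222059, 0.2950823 , 0.02853067]), np.float64(0.03941858559846878))
rot first [-2.6  7.7 37.2] then lin (new axes) mm [ 184.5 -357.4  123.3] | target tcp [ 0.4841 -0.3456  0.2075] | now [ 0.1654 -0.6027  0.3039] F [ 0.7 -0.2 -0.3] t 1.8 gap 1.0
rot first [-2.6  7.7 37.2] then lin (new axes) mm [ 167.8 -357.4  242.1] | target tcp [ 0.4841 -0.3456  0.0875] | now [ 0.1654 -0.6027  0.3039] F [ 0.7 -0.2 -0.3] t 1.8 gap 1.0
```

{"fn": "drive_tool", "kwargs": {
  "linear": [
    [0, 0, 0],
    [0, 0, 0],
    [0, 0, 0],
    [0, 0, 0],
    [0, 0, 0],
    [0, 0, 0],
    [15.4, -29.8, 10.3],
    [15.4, -29.8, 10.3],
    [15.4, -29.8, 10.3],
    [15.4, -29.8, 10.3],
    [15.4, -29.8, 10.3],
    [15.4, -29.8, 10.3],
    [15.4, -29.8, 10.3],
    [15.4, -29.8, 10.3],
    [15.4, -29.8, 10.3],
    [15.4, -29.8, 10.3],
    [15.4, -29.8, 10.3],
    [15.4, -29.8, 10.3]
  ],
  "rot": [
    [-0.4, 1.3, 6.2],
    [-0.4, 1.3, 6.2],
    [-0.4, 1.3, 6.2],
    [-0.4, 1.3, 6.2],
    [-0.4, 1.3, 6.2],
    [-0.4, 1.3, 6.2],
    [0, 0, 0],
    [0, 0, 0],
    [0, 0, 0],
    [0, 0, 0],
    [0, 0, 0],
    [0, 0, 0],
    [0, 0, 0],
    [0, 0, 0],
    [0, 0, 0],
    [0, 0, 0],
    [0, 0, 0],
    [0, 0, 0]
  ],
  "hand": [85, 85, 85, 85, 85, 85, 85, 85, 85, 85, 85, 85, 85, 85, 85, 85, 85, 85]
}}

```text
t: 3.3
tcp_pos: [0.5028, -0.359, 0.2083]
tool_rot: [0.974, -0.213, 0.075, 0.021]
force: [0.2, -1.0, 0.2]
finger_gap: 0.998
```

Run:
```python
from fit import *
th=-.382; g=[.505-.015*np.cos(th),-.354-.015*np.sin(th),.034]
plan(RT(np.degrees(th),8),grasp=g)
im=snap('side'); c=im[260:420,200:440,::-1]; cv2.imwrite('pics/s1.png',cv2.resize(c,None,fx=3,fy=3,interpolation=cv2.INTER_CUBIC))
snap('top')
print(cams.regions_of('rack','top')[:1] and cams.regions_of('rack','top')[0]['rect'])
```

```text
rot first [ 0.9 -0.9 -2.8] then lin (new axes) mm [-38.9  -5.4 116.6] | target tcp [ 0.4841 -0.3456  0.0875] | now [ 0.5028 -0.359   0.2083] F [ 0.2 -1.   0.2] t 3.3 gap 1.0
[419.3, 204.8, 463.2, 264.0]
```

View pics/s1.png

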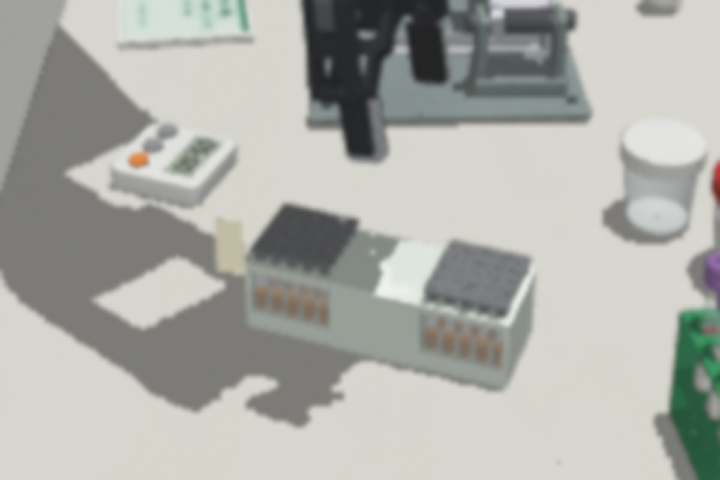

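Run:
```python
from fit import *
f=lambda u:(np.array(u)+.5)/3-.5+[200,260]
b=unproj(f([[248,327],[503,388]]),'side',0)[:,:2]; t=unproj(f([[247,266],[505,326],[535,264]]),'side',.046)[:,:2]
print(b.round(4),np.linalg.norm(b[1]-b[0]),t.round(4),np.linalg.norm(t[1]-t[0]),np.linalg.norm(t[2]-t[1]))
for a in (b,t):
    d=a[1]-a[0]; d/=np.linalg.norm(d); n=np.array([-d[1],d[0]]); print('centre',(a[0]+a[1])/2+.028*n, np.arctan2(d[1],d[0]))
```

```text
[[ 0.4239 -0.3516]
 [ 0.5699 -0.4081]] 0.15659650615633694 [[ 0.4248 -0.3544]
 [ 0.5689 -0.4115]
 [ 0.5918 -0.3554]] 0.1550228315043074 0.060614600421214936
centre [ 0.50704572 -0.35374705] -0.3697374408211946
centre [ 0.5071346  -0.35693592] -0.37764288665138485
```

{"fn": "drive_tool", "kwargs": {
  "linear": [
    [0, 0, 0],
    [-12.5, -1.6, 5],
    [-12.5, -1.6, 5],
    [-12.5, -1.6, 5],
    [0, 0, 25],
    [0, 0, 25],
    [0, 0, 25],
    [0, 0, 0]
  ],
  "rot": [
    [0.9, -0.9, -2.8],
    [0, 0, 0],
    [0, 0, 0],
    [0, 0, 0],
    [0, 0, 0],
    [0, 0, 0],
    [0, 0, 0],
    [0, 0, 0]
  ],
  "hand": [85, 85, 85, 85, 85, 85, 85, 85]
}}

```text
t: 4.17
tcp_pos: [0.4746, -0.3582, 0.1179]
tool_rot: [0.978, -0.193, 0.073, 0.019]
force: [-0.7, -0.3, -1.3]
finger_gap: 0.995
```

Run:
```python
from fit import *
th=-.377; g=[.506-.015*np.cos(th),-.355-.015*np.sin(th),.034]
plan(RT(np.degrees(th),8),grasp=g)
```

```text
rot first [ 0.6 -0.6 -0.7] then lin (new axes) mm [  1.2 -14.6  30.9] | target tcp [ 0.4851 -0.3467  0.0875] | now [ 0.4746 -0.3582  0.1179] F [-0.7 -0.3 -1.3] t 4.17 gap 0.99
```

{"fn": "drive_tool", "kwargs": {
  "linear": [
    [0.6, -7.3, -3],
    [0.6, -7.3, 0],
    [0, 0, 0]
  ],
  "rot": [
    [0.6, -0.6, -0.7],
    [0, 0, 0],
    [0, 0, 0]
  ],
  "hand": [85, 85, 85]
}}

```text
t: 4.42
tcp_pos: [0.4792, -0.3472, 0.123]
tool_rot: [0.98, -0.189, 0.068, 0.013]
force: [-0.2, 0.1, -0.6]
finger_gap: 0.996
```

Run:
```python
from fit import *
th=-.377; g=[.506-.015*np.cos(th),-.355-.015*np.sin(th),.034]
plan(RT(np.degrees(th),8),grasp=g)
```

```text
rot first [ 0.   0.  -0.2] then lin (new axes) mm [ 0.3 -2.6 35.9] | target tcp [ 0.4851 -0.3467  0.0875] | now [ 0.4792 -0.3472  0.123 ] F [-0.2  0.1 -0.6] t 4.42 gap 1.0
```

Aligned. Descend and close.

{"fn": "drive_tool", "kwargs": {
  "linear": [
    [0, -1.3, 12],
    [0, -1.3, 12],
    [0, 0, 12],
    [0, 0, 0],
    [0, 0, 0],
    [0, 0, 0],
    [0, 0, 0],
    [0, 0, 0],
    [0, 0, 0],
    [0, 0, 0],
    [0, 0, 0],
    [0, 0, 0]
  ],
  "rot": [
    [0, 0, 0],
    [0, 0, 0],
    [0, 0, 0],
    [0, 0, 0],
    [0, 0, 0],
    [0, 0, 0],
    [0, 0, 0],
    [0, 0, 0],
    [0, 0, 0],
    [0, 0, 0],
    [0, 0, 0],
    [0, 0, 0]
  ],
  "hand": [85, 85, 85, 85, 40, 40, 40, 40, 40, 40, 40, 40],
  "force": 50
}}

```text
t: 5.42
tcp_pos: [0.4874, -0.3474, 0.0881]
tool_rot: [0.979, -0.188, 0.071, 0.015]
force: [1.2, -0.0, -0.9]
finger_gap: 0.646
```

Run:
```python
from fit import *
plan(RT(np.degrees(-.377),8),grasp=[.492,-.3495,.034]); print(manip.tip_reach)
```

```text
rot first [ 0.2 -0.4 -0.1] then lin (new axes) mm [-2.5  0.3  0.3] | target tcp [ 0.485  -0.3467  0.0875] | now [ 0.4874 -0.3474  0.0881] F [ 1.2 -0.  -0.9] t 5.42 gap 0.65
0.0726
```

{"fn": "drive_tool", "kwargs": {
  "linear": [
    [2, 0, -15],
    [3, 0, -20],
    [3, 0, -20],
    [0, 0, 0],
    [0, 0, 0]
  ],
  "rot": [
    [0, 0, 0],
    [0, 0, 0],
    [0, 0, 0],
    [0, 0, 0],
    [0, 0, 0]
  ],
  "hand": [40, 40, 40, 40, 40]
}}

```text
t: 5.83
tcp_pos: [0.4851, -0.3452, 0.1424]
tool_rot: [0.98, -0.188, 0.067, 0.012]
force: [0.4, -0.2, -3.0]
finger_gap: 0.643
```

Run:
```python
from fit import *
plan(RT(1.76,8.3),grasp=pw(-135,0,95)/1 if 0 else pw(-.135,0,.095)); print(manip.sense()['q'].round(2))
print('world +x/up in tool',RT(1.76,8.3).inv().apply([[1,0,0],[0,1,0],[0,0,1]]).round(3))
```

```text
rot first [  3.3   0.4 -23.3] then lin (new axes) mm [ -63.8 -349.7  -15.4] | target tcp [0.409  0.0023 0.1484] | now [ 0.4851 -0.3452  0.1424] F [ 0.4 -0.2 -3. ] t 5.83 gap 0.64
[-0.83  0.69  1.71  0.1   0.63  1.04]
world +x/up in tool [[ 0.989  0.031  0.144]
 [ 0.03  -1.     0.004]
 [ 0.144  0.    -0.99 ]]
```

{"fn": "drive_tool", "kwargs": {
  "linear": [
    [0, 0, 0],
    [0, 0, 0],
    [0, 0, 0],
    [0, 0, 0],
    [0, 0, 0],
    [-5.8, -31.8, -1.4],
    [-5.8, -31.8, -1.4],
    [-5.8, -31.8, -1.4],
    [-5.8, -31.8, -1.4],
    [-5.8, -31.8, -1.4],
    [-5.8, -31.8, -1.4],
    [-5.8, -31.8, -1.4],
    [-5.8, -31.8, -1.4],
    [-5.8, -31.8, -1.4],
    [-5.8, -31.8, -1.4],
    [0, 0, 0],
    [0, 0, 0]
  ],
  "rot": [
    [0.8, 0.1, -5.8],
    [0.8, 0.1, -5.8],
    [0.8, 0.1, -5.8],
    [0.8, 0.1, -5.8],
    [0, 0, 0],
    [0, 0, 0],
    [0, 0, 0],
    [0, 0, 0],
    [0, 0, 0],
    [0, 0, 0],
    [0, 0, 0],
    [0, 0, 0],
    [0, 0, 0],
    [0, 0, 0],
    [0, 0, 0],
    [0, 0, 0],
    [0, 0, 0]
  ],
  "hand": [40, 40, 40, 40, 40, 40, 40, 40, 40, 40, 40, 40, 40, 40, 40, 40, 40]
}}

```text
t: 7.25
tcp_pos: [0.4059, -0.0174, 0.1349]
tool_rot: [0.998, 0.004, 0.065, -0.003]
force: [0.6, -0.3, -2.7]
finger_gap: 0.646
```

Run:
```python
from fit import *
plan(RT(1.76,8.3),grasp=pw(-.135,0,.095)); plan(RT(1.76,8.3),grasp=pw(-.125,0,.050))
```

```text
rot first [-0.1  0.9 -1.3] then lin (new axes) mm [  5.6 -19.6 -12.9] | target tcp [0.409  0.0023 0.1484] | now [ 0.4059 -0.0174  0.1349] F [ 0.6 -0.3 -2.7] t 7.25 gap 0.65
rot first [-0.1  0.9 -1.3] then lin (new axes) mm [  9.  -19.6  33.1] | target tcp [0.419  0.0026 0.1034] | now [ 0.4059 -0.0174  0.1349] F [ 0.6 -0.3 -2.7] t 7.25 gap 0.65
```

{"fn": "drive_tool", "kwargs": {
  "linear": [
    [0, 0, 0],
    [2, -6.6, 8],
    [2, -6.6, 8],
    [2, -6.6, 8],
    [2, 0, 8],
    [0, 0, 0],
    [0, 0, 0]
  ],
  "rot": [
    [-0.1, 0.9, -1.3],
    [0, 0, 0],
    [0, 0, 0],
    [0, 0, 0],
    [0, 0, 0],
    [0, 0, 0],
    [0, 0, 0]
  ],
  "hand": [40, 40, 40, 40, 40, 40, 40]
}}

```text
t: 7.83
tcp_pos: [0.4214, 0.0029, 0.099]
tool_rot: [0.997, 0.011, 0.073, -0.001]
force: [0.6, -0.3, -3.1]
finger_gap: 0.651
```

Run:
```python
from fit import *
plan(RT(1.76,8.3),grasp=pw(-.125,0,.0475))
im=snap('top','t2.png'); c=im[165:285,235:375,::-1]; cv2.imwrite('pics/t2c.png',cv2.resize(c,None,fx=5,fy=5,interpolation=cv2.INTER_CUBIC)[:600])
```

```text
rot first [ 0.1 -0.1 -0.5] then lin (new axes) mm [-2.2  0.2 -2.3] | target tcp [0.419  0.0026 0.1009] | now [0.4214 0.0029 0.099 ] F [ 0.6 -0.3 -3.1] t 7.83 gap 0.65
```

View pics/t2c.png

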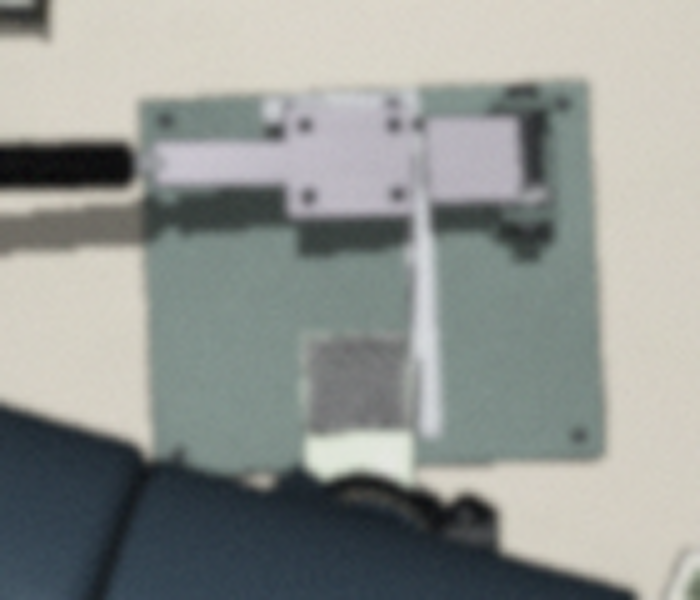

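Run:
```python
from h import *
f=lambda u:(np.array(u,float)+.5)/5-.5+[235,165]
C,S=np.cos(PY),np.sin(PY)
def P(u,z):
    w=unproj(f(u),'top',z)[:,:2]-PO; return (np.c_[w@[C,S],w@[-S,C]]*1e3).round(1).tolist()
print('rack L,R top',P([[301,400],[412,400],[301,340],[408,335]],.0575))
print('mat end L,R',P([[306,338],[405,336]],.065))
print('fence L',P([[415,400],[412,340],[416,430]],.022),'fence R',P([[440,430]],.022))
print('bracket',P([[263,99],[420,90]],.04))
```

```text
rack L,R top [[-65.4, 29.0], [-68.0, -28.5], [-34.3, 27.7], [-34.2, -28.0]]
mat end L,R [[-33.8, 24.8], [-35.1, -26.3]]
fence L [[-67.0, -30.6], [-34.9, -30.5], [-83.0, -30.4]] fence R [[-83.6, -43.2]]
bracket [[95.4, 42.8], [96.4, -40.5]]
```

{"fn": "drive_tool", "kwargs": {
  "linear": [
    [0.2, -1, -1.5],
    [18, 0, 2.6],
    [18, 0, 2.6],
    [18, 0, 2.6],
    [18, 0, 2.6],
    [18, 0, 2.6],
    [0, 0, 0],
    [0, 0, 0]
  ],
  "rot": [
    [0.1, -0.1, -0.5],
    [0, 0, 0],
    [0, 0, 0],
    [0, 0, 0],
    [0, 0, 0],
    [0, 0, 0],
    [0, 0, 0],
    [0, 0, 0]
  ],
  "hand": [40, 40, 40, 40, 40, 40, 40, 40]
}}

```text
t: 8.55
tcp_pos: [0.5126, 0.0056, 0.1022]
tool_rot: [0.997, 0.014, 0.069, -0.001]
force: [-0.6, 1.1, -2.8]
finger_gap: 0.649
```

Run:
```python
from fit import *
plan(RT(1.76,8.3),grasp=pw(-.01,0.001,.0470))
im=snap('top'); c=im[165:285,235:375,::-1]; cv2.imwrite('pics/t3c.png',cv2.resize(c,None,fx=5,fy=5,interpolation=cv2.INTER_CUBIC)[:600])
```

```text
rot first [-0.   0.3 -0.1] then lin (new axes) mm [20.8 -0.9  4.8] | target tcp [0.5339 0.0072 0.1004] | now [0.5126 0.0056 0.1022] F [-0.6  1.1 -2.8] t 8.55 gap 0.65
```

{"fn": "drive_tool", "kwargs": {
  "linear": [
    [5, -0.3, 1.2],
    [5, -0.3, 1.2],
    [5, 0, 1.2],
    [4, 0, 1],
    [0, 0, 0],
    [0, 0, 0]
  ],
  "rot": [
    [0, 0, 0],
    [0, 0, 0],
    [0, 0, 0],
    [0, 0, 0],
    [0, 0, 0],
    [0, 0, 0]
  ],
  "hand": [40, 40, 40, 40, 40, 40]
}}

```text
t: 9.1
tcp_pos: [0.5295, 0.0069, 0.0999]
tool_rot: [0.998, 0.013, 0.067, -0.002]
force: [0.6, 0.2, -3.5]
finger_gap: 0.65
```

Run:
```python
from fit import *
plan(RT(1.76,8.3),grasp=pw(-.01,0.001,.0460))
```

```text
rot first [-0.1  0.7 -0.2] then lin (new axes) mm [ 4.3 -0.1  1.1] | target tcp [0.5339 0.0072 0.0994] | now [0.5295 0.0069 0.0999] F [ 0.6  0.2 -3.5] t 9.1 gap 0.65
```

No contact yet; a few mm left. Continue gently.

{"fn": "drive_tool", "kwargs": {
  "linear": [
    [3, 0, 0.5],
    [3, 0, 0.5],
    [3, 0, 0.5],
    [0, 0, 0]
  ],
  "rot": [
    [0, 0, 0],
    [0, 0, 0],
    [0, 0, 0],
    [0, 0, 0]
  ],
  "hand": [40, 40, 40, 40]
}}

```text
t: 9.43
tcp_pos: [0.5357, 0.0073, 0.0995]
tool_rot: [0.998, 0.013, 0.063, -0.002]
force: [0.8, -0.4, -0.4]
finger_gap: 0.645
```

{"fn": "drive_tool", "kwargs": {
  "linear": [
    [2, 0, 0.8],
    [2, 0, 0.8],
    [0, 0, 0]
  ],
  "rot": [
    [0, 0, 0],
    [0, 0, 0],
    [0, 0, 0]
  ],
  "hand": [40, 40, 40]
}}

```text
t: 9.68
tcp_pos: [0.5361, 0.0074, 0.0993]
tool_rot: [0.998, 0.013, 0.059, -0.003]
force: [1.1, 1.7, 0.2]
finger_gap: 0.648
```

{"fn": "drive_tool", "kwargs": {
  "linear": [
    [4, 0, 0.6],
    [5, 0, 0.7],
    [5, 0, 0.7]
  ],
  "rot": [
    [0, 0, 0],
    [0, 0, 0],
    [0, 0, 0]
  ],
  "hand": [40, 40, 40]
}}

```text
t: 9.93
tcp_pos: [0.5376, 0.0079, 0.0983]
tool_rot: [0.999, 0.013, 0.044, -0.005]
force: [-14.8, -7.5, 15.7]
finger_gap: 0.643
```

Run:
```python
from fit import *
plan(RT(1.76,8.3),grasp=pw(-.01,0.001,.0460))
im=snap('top'); c=im[165:285,235:375,::-1]; cv2.imwrite('pics/t4c.png',cv2.resize(c,None,fx=5,fy=5,interpolation=cv2.INTER_CUBIC)[:600])
```

```text
rot first [-0.4  3.3 -0.3] then lin (new axes) mm [-3.6  0.6 -1.6] | target tcp [0.5339 0.0072 0.0994] | now [0.5376 0.0079 0.0983] F [-14.8  -7.5  15.7] t 9.93 gap 0.64
```

View pics/t4c.png

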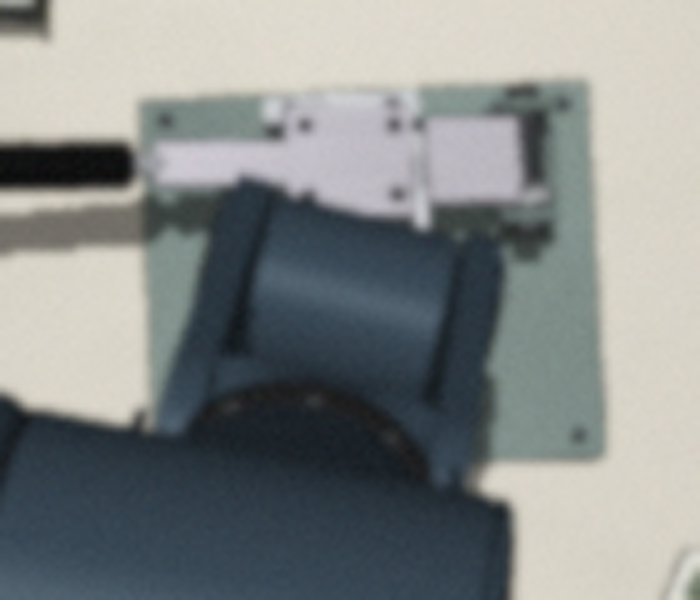

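{"fn": "drive_tool", "kwargs": {
  "linear": [
    [0, 0, 0],
    [0, 0, 0],
    [0, 0, 0],
    [0, 0, 0],
    [0, 0, -10],
    [0, 0, -20],
    [0, 0, -30],
    [0, 0, -30],
    [0, 0, -30],
    [0, 0, -30],
    [0, 0, -20],
    [0, 0, 0],
    [0, 0, 0]
  ],
  "rot": [
    [0, 0, 0],
    [0, 0, 0],
    [0, 0, 0],
    [0, 0, 0],
    [0, 0, 0],
    [0, 0, 0],
    [0, 0, 0],
    [0, 0, 0],
    [0, 0, 0],
    [0, 0, 0],
    [0, 0, 0],
    [0, 0, 0],
    [0, 0, 0]
  ],
  "hand": [85, 85, 85, 85, 85, 85, 85, 85, 85, 85, 0, 0, 0]
}}

```text
t: 11.07
tcp_pos: [0.5269, 0.0065, 0.2807]
tool_rot: [0.999, 0.014, 0.05, -0.004]
force: [-0.7, 0.4, -0.8]
finger_gap: 0.598
```

Run:
```python
from fit import *
plan(RT(1.76,0),tcp=pw(.053,.165,.25))
im=snap('side'); c=im[180:320,260:460,::-1]; cv2.imwrite('pics/s4.png',cv2.resize(c,None,fx=4,fy=4,interpolation=cv2.INTER_CUBIC))
```

```text
rot first [-0.3 -5.7 -0.2] then lin (new axes) mm [  77.8 -164.4   30.7] | target tcp [0.5996 0.1732 0.25  ] | now [0.5269 0.0065 0.2807] F [-0.7  0.4 -0.8] t 11.07 gap 0.6
```

View pics/s4.png

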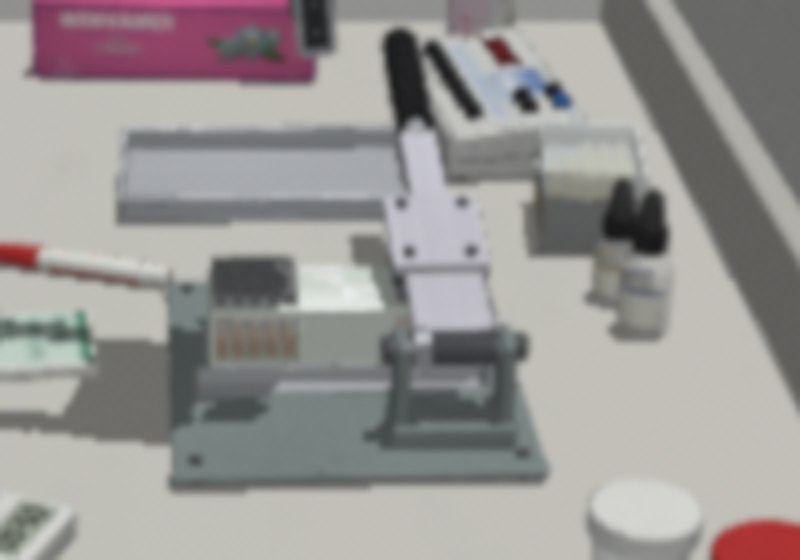

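Run:
```python
from h import *
f=lambda q:(q+.5-[260,180])*4-.5+2
for x in (-.080,-.075,-.085):
    print(x,f(proj([pw(x,-.028,.056),pw(x,-.028,.010),pw(x,.028,.056)],'side')).round(0).tolist())
print(f(proj([pw(-.028,-.028,.056),pw(-.028,.028,.056),pw(-.028,-.026,.065),pw(-.078,-.026,.065)],'side')).round(0).tolist())
print('fence end',f(proj([pw(-.0865,-.032,.022),pw(-.0865,-.042,.022),pw(-.103,-.133,.01),pw(.103,-.133,.01)],'side')).round(0).tolist())
```

```text
-0.08 [[204.0, 314.0], [204.0, 385.0], [201.0, 272.0]]
-0.075 [[212.0, 314.0], [213.0, 385.0], [209.0, 272.0]]
-0.085 [[195.0, 314.0], [196.0, 385.0], [193.0, 272.0]]
[[294.0, 312.0], [288.0, 271.0], [294.0, 297.0], [207.0, 299.0]]
fence end [[193.0, 370.0], [193.0, 378.0], [167.0, 479.0], [546.0, 470.0]]
```

{"fn": "drive_tool", "kwargs": {
  "linear": [
    [0, 0, 0],
    [0, 0, 0],
    [13, -27, 3],
    [13, -27, 3],
    [13, -27, 3],
    [13, -27, 3],
    [13, -27, 3],
    [13, -27, 3],
    [0, 0, 0],
    [0, 0, 0]
  ],
  "rot": [
    [-0.3, -5.7, -0.2],
    [0, 0, 0],
    [0, 0, 0],
    [0, 0, 0],
    [0, 0, 0],
    [0, 0, 0],
    [0, 0, 0],
    [0, 0, 0],
    [0, 0, 0],
    [0, 0, 0]
  ],
  "hand": [0, 0, 0, 0, 0, 0, 0, 0, 0, 0]
}}

```text
t: 11.95
tcp_pos: [0.5981, 0.1776, 0.2457]
tool_rot: [1.0, 0.014, -0.008, -0.003]
force: [-0.0, 0.3, -0.1]
finger_gap: 0.009
```

Run:
```python
from fit import *
plan(RT(1.76,0),tcp=pw(.053,.165,.235)); print(manip.tip_reach)
d=np.load('m.npz')['top']; sub=d[185:212,222:262].astype(int).sum(2); r,c=np.nonzero(sub<120); print(r.mean()+185,c.mean()+222,c.min()+222,c.max()+222)
for k in (226,240,255):
    rr=r[c+222==k]+185; w=unproj([[k,rr.mean()]],'top',.135)[0,:2]-PO; print(k,rr.min(),rr.max(),w@[np.cos(PY),np.sin(PY)],w@[-np.sin(PY),np.cos(PY)])
```

```text
rot first [-0.3  0.9 -0.1] then lin (new axes) mm [ 1.4  4.4 10.7] | target tcp [0.5996 0.1732 0.235 ] | now [0.5981 0.1776 0.2457] F [-0.   0.3 -0.1] t 11.95 gap 0.01
0.0726
197.97752808988764 240.87640449438203 222 260
226 195 201 0.053766698654160124 0.19007229706487835
240 195 201 0.052199453685339035 0.15576174951451138
255 195 201 0.050520941987749854 0.11901532087081232
```

{"fn": "drive_tool", "kwargs": {
  "linear": [
    [1.5, 4, 10],
    [0, 0, 12],
    [0, 0, 12],
    [0, 0, 12],
    [0, 0, 12]
  ],
  "rot": [
    [-0.3, 0.9, -0.1],
    [0, 0, 0],
    [0, 0, 0],
    [0, 0, 0],
    [0, 0, 0]
  ],
  "hand": [0, 0, 0, 0, 0]
}}

```text
t: 12.37
tcp_pos: [0.5983, 0.1721, 0.1838]
tool_rot: [1.0, 0.015, 0.002, -0.002]
force: [-0.5, 2.2, 2.2]
finger_gap: 0.005
```

{"fn": "drive_tool", "kwargs": {
  "linear": [
    [0, 0, 10],
    [0, 0, 10],
    [0, 0, 10]
  ],
  "rot": [
    [0, 0, 0],
    [0, 0, 0],
    [0, 0, 0]
  ],
  "hand": [0, 0, 0]
}}

```text
t: 12.62
tcp_pos: [0.5978, 0.1734, 0.1546]
tool_rot: [1.0, 0.011, 0.004, -0.007]
force: [-4.2, 3.9, 16.3]
finger_gap: -0.003
```

Run:
```python
from fit import *
im=snap('side'); c=im[170:300,270:450,::-1]; cv2.imwrite('pics/s5.png',cv2.resize(c,None,fx=4,fy=4,interpolation=cv2.INTER_CUBIC))
```

```text
(no output)
```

View pics/s5.png

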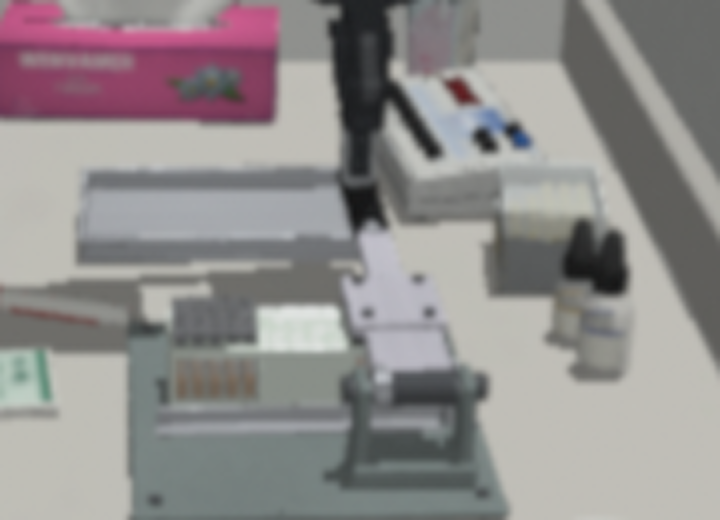

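{"fn": "drive_tool", "kwargs": {
  "linear": [
    [0, 0, 10],
    [0, 0, 10],
    [0, 0, 10]
  ],
  "rot": [
    [0, 0, 0],
    [0, 0, 0],
    [0, 0, 0]
  ],
  "hand": [0, 0, 0]
}}

```text
t: 12.92
tcp_pos: [0.5977, 0.1734, 0.1502]
tool_rot: [1.0, 0.012, 0.006, -0.007]
force: [-18.6, -1.9, 63.0]
finger_gap: 0.001
```

{"fn": "drive_tool", "kwargs": {
  "linear": [
    [0, 0, 12],
    [0, 0, 14]
  ],
  "rot": [
    [0, 0, 0],
    [0, 0, 0]
  ],
  "hand": [0, 0]
}}

```text
t: 13.08
tcp_pos: [0.5973, 0.1734, 0.1495]
tool_rot: [1.0, 0.013, 0.01, -0.008]
force: [-27.1, -4.0, 92.0]
finger_gap: -0.0
```

{"fn": "drive_tool", "kwargs": {
  "linear": [
    [0, 0, -10],
    [0, 0, -20],
    [0, 0, -25],
    [0, 0, -30],
    [0, 0, -30],
    [0, 0, -15],
    [0, 0, 0],
    [0, 0, 0]
  ],
  "rot": [
    [0, 0, 0],
    [0, 0, 0],
    [0, 0, 0],
    [0, 0, 0],
    [0, 0, 0],
    [0, 0, 0],
    [0, 0, 0],
    [0, 0, 0]
  ],
  "hand": [0, 0, 0, 0, 0, 85, 85, 85]
}}

```text
t: 13.75
tcp_pos: [0.5914, 0.1634, 0.2963]
tool_rot: [1.0, 0.01, 0.018, -0.007]
force: [-0.2, 0.8, -1.5]
finger_gap: 0.419
```

Run:
```python
from fit import *
plan(RT(1.76,8),grasp=pw(-.014,.001,.180))
snap('side'); print([(d['at'],d['score']) for d in cams.spot_point('lever_grip','side')][:2])
m=cams.regions_of('rack','side')
for r in m[:2]: print(r['score'],r['rect'])
for l in ('mat','rack_end'): print(l,[(np.round(d['at'],1),round(d['score'],2)) for d in cams.spot_point(l,'side')])
print(proj([pw(-.053,0,.062),pw(-.08,0,.03)],'side'))
```

```text
rot first [-0.7  5.9 -0.6] then lin (new axes) mm [-74.2 154.4  53.1] | target tcp [0.5302 0.007  0.2335] | now [0.5914 0.1634 0.2963] F [-0.2  0.8 -1.5] t 13.75 gap 0.42
[([360.4, 194.6], 0.55), ([310.8, 264.6], 0.4)]
0.73 [312.5, 244.4, 361.7, 273.1]
0.65 [313.5, 243.7, 333.8, 255.8]
mat [(array([321.9, 247.1]), 0.58), (array([366.1, 252.5]), 0.42), (array([420.1, 328.5]), 0.2)]
rack_end [(array([315.3, 262.5]), 0.62)]
[[321.21505659 249.81115803]
 [309.76286238 262.20615384]]
```

{"fn": "drive_tool", "kwargs": {
  "linear": [
    [0, 0, 0],
    [0, 0, 0],
    [-13, 26, 4],
    [-13, 26, 4],
    [-13, 26, 4],
    [-13, 26, 4],
    [-13, 26, 4],
    [-12, 26, 4],
    [0, 0, 0],
    [0, 0, 0]
  ],
  "rot": [
    [-0.7, 5.9, -0.6],
    [0, 0, 0],
    [0, 0, 0],
    [0, 0, 0],
    [0, 0, 0],
    [0, 0, 0],
    [0, 0, 0],
    [0, 0, 0],
    [0, 0, 0],
    [0, 0, 0]
  ],
  "hand": [85, 85, 85, 85, 85, 85, 85, 85, 85, 85]
}}

```text
t: 14.83
tcp_pos: [0.5199, 0.0019, 0.2492]
tool_rot: [0.998, 0.017, 0.055, -0.005]
force: [1.1, -0.6, 0.1]
finger_gap: 0.992
```

Run:
```python
from fit import *
plan(RT(1.76,8),grasp=pw(-.014,.001,.120))
```

```text
rot first [-0.5  1.7  0.2] then lin (new axes) mm [-0.3 -4.9 76.4] | target tcp [0.5302 0.007  0.1735] | now [0.5199 0.0019 0.2492] F [ 1.1 -0.6  0.1] t 14.83 gap 0.99
```

{"fn": "drive_tool", "kwargs": {
  "linear": [
    [0, -4.5, 10],
    [-2, 0, 25],
    [-2, 0, 25],
    [-2, 0, 25],
    [-2, 0, 25],
    [-2, 0, 15],
    [0, 0, 0],
    [0, 0, 0]
  ],
  "rot": [
    [-0.5, 1.7, 0.2],
    [0, 0, 0],
    [0, 0, 0],
    [0, 0, 0],
    [0, 0, 0],
    [0, 0, 0],
    [0, 0, 0],
    [0, 0, 0]
  ],
  "hand": [85, 85, 85, 85, 85, 85, 85, 85]
}}

```text
t: 15.5
tcp_pos: [0.5357, 0.0115, 0.1187]
tool_rot: [0.997, 0.017, 0.071, -0.002]
force: [0.5, -0.4, -0.3]
finger_gap: 0.997
```

Run:
```python
from fit import *
plan(RT(1.76,8),grasp=pw(-.014,.001,.046))
```

```text
rot first [-0.2 -0.2  0.2] then lin (new axes) mm [-8.3  4.3 18.2] | target tcp [0.5302 0.007  0.0995] | now [0.5357 0.0115 0.1187] F [ 0.5 -0.4 -0.3] t 15.5 gap 1.0
```

{"fn": "drive_tool", "kwargs": {
  "linear": [
    [-4, 2.2, 6],
    [-4, 2.2, 6],
    [0, 0, 6],
    [0, 0, 0],
    [0, 0, 0],
    [0, 0, 0],
    [0, 0, 0],
    [0, 0, 0],
    [0, 0, 0],
    [0, 0, 0]
  ],
  "rot": [
    [0, 0, 0],
    [0, 0, 0],
    [0, 0, 0],
    [0, 0, 0],
    [0, 0, 0],
    [0, 0, 0],
    [0, 0, 0],
    [0, 0, 0],
    [0, 0, 0],
    [0, 0, 0]
  ],
  "hand": [85, 85, 85, 40, 40, 40, 40, 40, 40, 40]
}}

```text
t: 16.33
tcp_pos: [0.5321, 0.0075, 0.102]
tool_rot: [0.997, 0.018, 0.074, -0.002]
force: [-0.1, 0.4, -2.2]
finger_gap: 0.646
```

Run:
```python
from fit import *
plan(RT(1.76,8),grasp=pw(-.014,.001,.046))
snap('side')
for l in ('mat','rack_end'): print(l,[(np.round(d['at'],1),round(d['score'],2)) for d in cams.spot_point(l,'side')])
```

```text
rot first [-0.1 -0.5  0.3] then lin (new axes) mm [-2.3  0.4  2.3] | target tcp [0.5302 0.007  0.0995] | now [0.5321 0.0075 0.102 ] F [-0.1  0.4 -2.2] t 16.33 gap 0.65
mat [(array([323.3, 249.5]), 0.66)]
rack_end [(array([312.4, 261.6]), 0.64)]
```

{"fn": "drive_tool", "kwargs": {
  "linear": [
    [0.4, 0, -3],
    [-12, 0, -1.7],
    [-12, 0, -1.7],
    [-12, 0, -1.7],
    [-12, 0, -1.7],
    [-12, 0, -1.7],
    [0, 0, 0],
    [0, 0, 0]
  ],
  "rot": [
    [0, 0, 0],
    [0, 0, 0],
    [0, 0, 0],
    [0, 0, 0],
    [0, 0, 0],
    [0, 0, 0],
    [0, 0, 0],
    [0, 0, 0]
  ],
  "hand": [40, 40, 40, 40, 40, 40, 40, 40]
}}

```text
t: 17.15
tcp_pos: [0.4716, 0.005, 0.1059]
tool_rot: [0.997, 0.018, 0.076, -0.002]
force: [0.0, -0.2, -2.5]
finger_gap: 0.64
```

Run:
```python
from fit import *
plan(RT(1.76,8),tcp=np.array([.5321,.0075,.102])-[.060,.002,0])
```

```text
rot first [-0.1 -0.8  0.3] then lin (new axes) mm [-0.  -0.5  4. ] | target tcp [0.4721 0.0055 0.102 ] | now [0.4716 0.005  0.1059] F [ 0.  -0.2 -2.5] t 17.15 gap 0.64
```

{"fn": "drive_tool", "kwargs": {
  "linear": [
    [0, 0, 4.5],
    [0, 0, 0],
    [0, 0, 0],
    [0, 0, 0],
    [0, 0, 0],
    [0, 0, 0],
    [4, 0, -15],
    [4, 0, -15],
    [0, 0, 0],
    [0, 0, 0],
    [0, 0, 0],
    [0, 0, 0]
  ],
  "rot": [
    [0, 0, 0],
    [0, 0, 0],
    [0, 0, 0],
    [0, 0, 0],
    [0, 0, 0],
    [0, 0, 0],
    [0, 0, 0],
    [0, 0, 0],
    [0, -6, 0],
    [0, -6, 0],
    [0, -5, 0],
    [0, 0, 0]
  ],
  "hand": [40, 40, 85, 85, 85, 85, 85, 85, 85, 85, 85, 85]
}}

```text
t: 18.15
tcp_pos: [0.4811, 0.0036, 0.1357]
tool_rot: [0.997, 0.017, -0.072, 0.004]
force: [0.6, 0.5, -0.5]
finger_gap: 0.995
```

Run:
```python
from fit import *
plan(RT(1.76,-8),grasp=pw(-.060+.014,.001,.047))
im=snap('side'); c=im[180:320,260:460,::-1]; cv2.imwrite('pics/s6.png',cv2.resize(c,None,fx=4,fy=4,interpolation=cv2.INTER_CUBIC))
for l in ('mat','rack_end'): print(l,[(np.round(d['at'],1),round(d['score'],2)) for d in cams.spot_point(l,'side')])
print(proj([pw(-.113,0,.062),pw(-.14,0,.03),pw(.02,0,.03)],'side'))
```

```text
rot first [0.4 0.3 0.2] then lin (new axes) mm [36.8 -1.9 30.4] | target tcp [0.5132 0.0065 0.1005] | now [0.4811 0.0036 0.1357] F [ 0.6  0.5 -0.5] t 18.15 gap 0.99
mat [(array([341.4, 248.2]), 0.76), (array([297.7, 249.5]), 0.68)]
rack_end [(array([287.7, 265. ]), 0.97), (array([355.9, 261. ]), 0.62)]
[[295.54431131 250.27023683]
 [284.30274267 262.69739545]
 [351.86547875 261.3938027 ]]
```

View pics/s6.png

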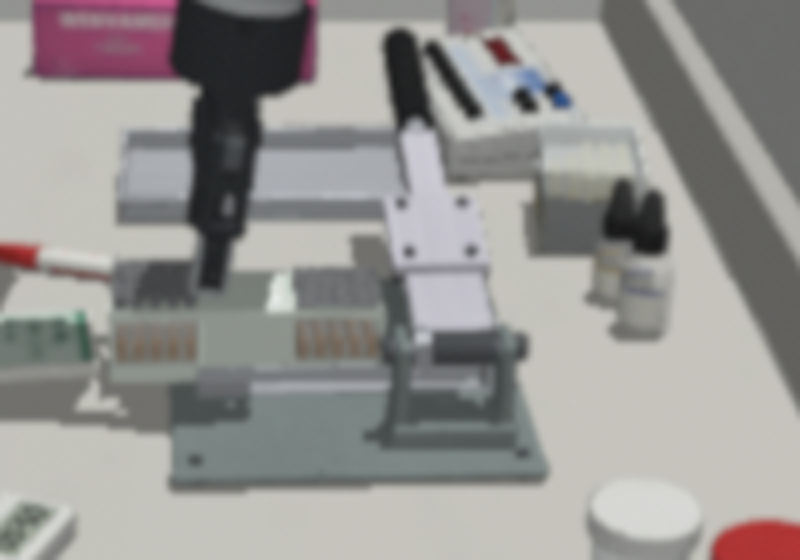

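{"fn": "drive_tool", "kwargs": {
  "linear": [
    [12, -1, 3],
    [12, -1, 3],
    [12, 0, 3],
    [1, 0, 10],
    [1, 0, 10],
    [0, 0, 0]
  ],
  "rot": [
    [0.4, 0.3, 0.2],
    [0, 0, 0],
    [0, 0, 0],
    [0, 0, 0],
    [0, 0, 0],
    [0, 0, 0]
  ],
  "hand": [85, 85, 85, 85, 85, 85]
}}

```text
t: 18.8
tcp_pos: [0.5113, 0.0082, 0.0969]
tool_rot: [0.997, 0.014, -0.07, -0.002]
force: [0.1, 0.5, 0.3]
finger_gap: 0.996
```

Run:
```python
from fit import *
plan(RT(1.76,-8),grasp=pw(-.060+.014,.001,.047))
```

```text
rot first [-0.3  0.  -0.1] then lin (new axes) mm [ 1.3  1.7 -3.8] | target tcp [0.5132 0.0065 0.1005] | now [0.5113 0.0082 0.0969] F [0.1 0.5 0.3] t 18.8 gap 1.0
```

{"fn": "drive_tool", "kwargs": {
  "linear": [
    [1, 1.5, -2.5],
    [0, 0, 0],
    [0, 0, 0],
    [0, 0, 0],
    [0, 0, 0],
    [0, 0, 0],
    [0, 0, 0],
    [0, 0, 0],
    [0, 0, 0],
    [0, 0, 0]
  ],
  "rot": [
    [0, 0, 0],
    [0, 0, 0],
    [0, 0, 0],
    [0, 0, 0],
    [0, 0, 0],
    [0, 0, 0],
    [0, 0, 0],
    [0, 0, 0],
    [0, 0, 0],
    [0, 0, 0]
  ],
  "hand": [85, 85, 40, 40, 40, 40, 40, 40, 40, 40]
}}

```text
t: 19.63
tcp_pos: [0.51, 0.0068, 0.0986]
tool_rot: [0.997, 0.014, -0.072, -0.002]
force: [-0.1, -0.3, -2.4]
finger_gap: 0.646
```

{"fn": "drive_tool", "kwargs": {
  "linear": [
    [-2, 0, -15],
    [-15, 0, -15],
    [-20, 0, -15],
    [-20, 0, -12],
    [-10, 0, -10],
    [0, 0, 0],
    [0, 0, 0]
  ],
  "rot": [
    [0, 0, 0],
    [0, 0, 0],
    [0, 0, 0],
    [0, 0, 0],
    [0, 0, 0],
    [0, 0, 0],
    [0, 0, 0]
  ],
  "hand": [40, 40, 40, 40, 40, 40, 40]
}}

```text
t: 20.22
tcp_pos: [0.4508, 0.0051, 0.1754]
tool_rot: [0.997, 0.014, -0.073, -0.002]
force: [-0.2, 0.2, -3.5]
finger_gap: 0.646
```

Run:
```python
from fit import *
plan(RT(1.76,-8),grasp=pw(-.11,.001,.12)); print(manip.sense()['q'].round(2), RT(1.76,-8).inv().apply([0,0,1]))
```

```text
rot first [-0.4  0.4 -0.2] then lin (new axes) mm [-1.3  0.5  2.2] | target tcp [0.4492 0.0046 0.1735] | now [0.4508 0.0051 0.1754] F [-0.2  0.2 -3.5] t 20.22 gap 0.65
[-0.22  0.56  1.9  -0.04  0.83  1.35] [-1.39173101e-01  1.22298005e-16 -9.90268069e-01]
```

{"fn": "drive_tool", "kwargs": {
  "linear": [
    [0, 0, 0],
    [0, 0, 0],
    [0, 0, 0],
    [0, 0, 0],
    [0, 0, 0],
    [0, 0, 0],
    [0, 0, 0],
    [0, 0, 0],
    [0, 0, 0],
    [0, 0, 0],
    [0, 0, 0],
    [0, 0, 0],
    [0, 0, 0],
    [0, 0, 0],
    [0, 0, 0],
    [0, 0, 0],
    [0, 0, 0],
    [0, 0, 0],
    [0, 0, 0],
    [0, 0, 0]
  ],
  "rot": [
    [-1, 0, -7],
    [-1, 0, -7],
    [-1, 0, -7],
    [-1, 0, -7],
    [-1, 0, -7],
    [-1, 0, -7],
    [-1, 0, -7],
    [-1, 0, -7],
    [-1, 0, -7],
    [-1, 0, -7],
    [-1, 0, -7],
    [-1, 0, -7],
    [-1, 0, -7],
    [-1, 0, -7],
    [-1, 0, -7],
    [-1, 0, -7],
    [-1, 0, -7],
    [-1, 0, -7],
    [0, 0, 0],
    [0, 0, 0]
  ],
  "hand": [40, 40, 40, 40, 40, 40, 40, 40, 40, 40, 40, 40, 40, 40, 40, 40, 40, 40, 40, 40]
}}

```text
t: 21.88
tcp_pos: [0.466, 0.0056, 0.1587]
tool_rot: [0.417, 0.907, -0.027, 0.058]
force: [0.0, -0.6, -2.3]
finger_gap: 0.648
```

Run:
```python
from fit import *
plan(RT(181.76,-8),grasp=pw(-.135,.001,.12)); print(manip.sense()['q'].round(2))
```

```text
rot first [ -6.8  -0.6 -50.7] then lin (new axes) mm [ 54.2  -0.5 -22.5] | target tcp [0.4092 0.0033 0.1735] | now [0.466  0.0056 0.1587] F [ 0.  -0.6 -2.3] t 21.88 gap 0.65
[-0.19  0.56  2.   -0.17  0.49 -0.75]
```

{"fn": "drive_tool", "kwargs": {
  "linear": [
    [0, 0, 0],
    [0, 0, 0],
    [0, 0, 0],
    [0, 0, 0],
    [0, 0, 0],
    [0, 0, 0],
    [0, 0, 0],
    [0, 0, 0],
    [0, 0, 0],
    [0, 0, 0]
  ],
  "rot": [
    [-0.9, -0.1, -6.4],
    [-0.9, -0.1, -6.4],
    [-0.9, -0.1, -6.4],
    [-0.9, -0.1, -6.4],
    [-0.9, -0.1, -6.4],
    [-0.9, -0.1, -6.4],
    [-0.9, -0.1, -6.4],
    [-0.9, -0.1, -6.4],
    [0, 0, 0],
    [0, 0, 0]
  ],
  "hand": [40, 40, 40, 40, 40, 40, 40, 40, 40, 40]
}}

```text
t: 22.72
tcp_pos: [0.4702, 0.0059, 0.1543]
tool_rot: [-0.027, 0.997, 0.005, 0.07]
force: [-0.0, -0.8, -3.3]
finger_gap: 0.646
```

Run:
```python
from fit import *
plan(RT(181.76,-8),grasp=pw(-.135,.001,.10)); print(manip.sense()['q'].round(2), RT(181.76,-8).inv().apply([[1,0,0],[0,1,0],[0,0,1]]).round(3))
```

```text
rot first [0.5 0.1 1.3] then lin (new axes) mm [60.5 -0.7 -7.7] | target tcp [0.4092 0.0033 0.1535] | now [0.4702 0.0059 0.1543] F [-0.  -0.8 -3.3] t 22.72 gap 0.65
[-0.25  0.57  2.02  0.12  0.42 -1.98] [[-0.99  -0.031  0.139]
 [-0.03   1.     0.004]
 [-0.139  0.    -0.99 ]]
```

{"fn": "drive_tool", "kwargs": {
  "linear": [
    [0, 0, 0],
    [13, 0, -1.8],
    [13, 0, -1.8],
    [13, 0, -1.8],
    [13, 0, -1.8],
    [2, 0, 14],
    [2, 0, 14],
    [2, 0, 14],
    [1, 0, 8],
    [0, 0, 0],
    [0, 0, 0]
  ],
  "rot": [
    [0.5, 0.1, 1.3],
    [0, 0, 0],
    [0, 0, 0],
    [0, 0, 0],
    [0, 0, 0],
    [0, 0, 0],
    [0, 0, 0],
    [0, 0, 0],
    [0, 0, 0],
    [0, 0, 0],
    [0, 0, 0]
  ],
  "hand": [40, 40, 40, 40, 40, 40, 40, 40, 40, 40, 40]
}}

```text
t: 23.63
tcp_pos: [0.4212, 0.0052, 0.1014]
tool_rot: [0.008, 0.997, 0.001, 0.072]
force: [-0.3, 0.4, -2.8]
finger_gap: 0.648
```

Run:
```python
from fit import *
plan(RT(181.76,-8),tcp=pw(-.125-.0075,.001,.102))
im=snap('top','t7.png'); c=im[165:285,235:375,::-1]; cv2.imwrite('pics/t7c.png',cv2.resize(c,None,fx=5,fy=5,interpolation=cv2.INTER_CUBIC)[:600])
```

```text
rot first [-0.3  0.3 -2.6] then lin (new axes) mm [ 1.9 -1.5 -0.9] | target tcp [0.4192 0.0036 0.102 ] | now [0.4212 0.0052 0.1014] F [-0.3  0.4 -2.8] t 23.63 gap 0.65
```

View pics/t7c.png

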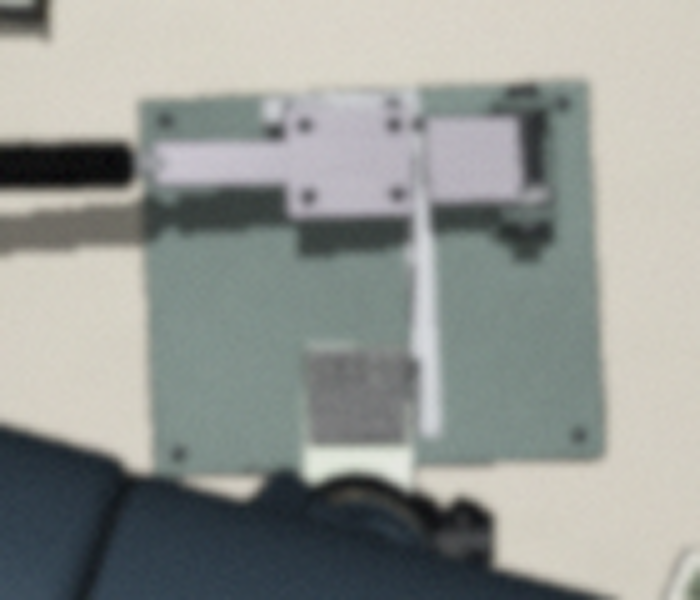

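{"fn": "drive_tool", "kwargs": {
  "linear": [
    [0, -1.5, 0],
    [0, 0, 0],
    [-18, 0, 2.5],
    [-18, 0, 2.5],
    [-18, 0, 2.5],
    [-18, 0, 2.5],
    [-18, 0, 2.5],
    [0, 0, 0],
    [0, 0, 0]
  ],
  "rot": [
    [-0.3, 0.3, -2.6],
    [0, 0, 0],
    [0, 0, 0],
    [0, 0, 0],
    [0, 0, 0],
    [0, 0, 0],
    [0, 0, 0],
    [0, 0, 0],
    [0, 0, 0]
  ],
  "hand": [40, 40, 40, 40, 40, 40, 40, 40, 40]
}}

```text
t: 24.43
tcp_pos: [0.5156, 0.0069, 0.1066]
tool_rot: [-0.007, 0.997, 0.001, 0.072]
force: [-0.9, -0.5, -3.1]
finger_gap: 0.648
```

Run:
```python
from fit import *
plan(RT(181.76,-8),tcp=pw(-.0115,.001,.101))
```

```text
rot first [-0.1  0.2 -0.9] then lin (new axes) mm [-23.5  -0.3   9. ] | target tcp [0.5402 0.0073 0.101 ] | now [0.5156 0.0069 0.1066] F [-0.9 -0.5 -3.1] t 24.43 gap 0.65
```

{"fn": "drive_tool", "kwargs": {
  "linear": [
    [0.7, 0, 5],
    [0, 0, 0],
    [-5, 0, 0.9],
    [-5, 0, 0.9],
    [-5, 0, 0.9],
    [-4, 0, 0.8],
    [0, 0, 0]
  ],
  "rot": [
    [-0.1, 0, -0.9],
    [0, 0, 0],
    [0, 0, 0],
    [0, 0, 0],
    [0, 0, 0],
    [0, 0, 0],
    [0, 0, 0]
  ],
  "hand": [40, 40, 40, 40, 40, 40, 40]
}}

```text
t: 25.02
tcp_pos: [0.5317, 0.0081, 0.1001]
tool_rot: [-0.014, 0.998, 0.002, 0.068]
force: [0.1, 1.1, -3.0]
finger_gap: 0.648
```

Run:
```python
from fit import *
plan(RT(181.76,-8),tcp=pw(-.0115,.001,.1))
```

```text
rot first [ 0.1 -0.2 -0.1] then lin (new axes) mm [-8.4 -1.   1.3] | target tcp [0.5402 0.0073 0.1   ] | now [0.5317 0.0081 0.1001] F [ 0.1  1.1 -3. ] t 25.02 gap 0.65
```

{"fn": "drive_tool", "kwargs": {
  "linear": [
    [-3, -0.5, 0.5],
    [-3, 0, 0.5],
    [-3, 0, 0.5],
    [-3, 0, 0.5],
    [0, 0, 0]
  ],
  "rot": [
    [0, 0, 0],
    [0, 0, 0],
    [0, 0, 0],
    [0, 0, 0],
    [0, 0, 0]
  ],
  "hand": [40, 40, 40, 40, 40]
}}

```text
t: 25.43
tcp_pos: [0.5416, 0.008, 0.0995]
tool_rot: [-0.015, 0.998, 0.002, 0.064]
force: [0.9, 0.7, 1.1]
finger_gap: 0.648
```

{"fn": "drive_tool", "kwargs": {
  "linear": [
    [-4, 0, 0.6],
    [-5, 0, 0.7],
    [-5, 0, 0.7]
  ],
  "rot": [
    [0, 0, 0],
    [0, 0, 0],
    [0, 0, 0]
  ],
  "hand": [40, 40, 40]
}}

```text
t: 25.68
tcp_pos: [0.5432, 0.0083, 0.0989]
tool_rot: [-0.014, 0.999, 0.004, 0.049]
force: [-12.9, -6.5, 9.3]
finger_gap: 0.645
```

{"fn": "drive_tool", "kwargs": {
  "linear": [
    [0, 0, 0],
    [0, 0, 0],
    [0, 0, 0],
    [0, 0, 0],
    [0, 0, -10],
    [0, 0, -20],
    [0, 0, -30],
    [0, 0, -30],
    [0, 0, -30],
    [0, 0, -30],
    [0, 0, -20],
    [0, 0, 0],
    [0, 0, 0]
  ],
  "rot": [
    [0, 0, 0],
    [0, 0, 0],
    [0, 0, 0],
    [0, 0, 0],
    [0, 0, 0],
    [0, 0, 0],
    [0, 0, 0],
    [0, 0, 0],
    [0, 0, 0],
    [0, 0, 0],
    [0, 0, 0],
    [0, 0, 0],
    [0, 0, 0]
  ],
  "hand": [85, 85, 85, 85, 85, 85, 85, 85, 85, 85, 0, 0, 0]
}}

```text
t: 26.77
tcp_pos: [0.5291, 0.0073, 0.2818]
tool_rot: [-0.015, 0.998, 0.003, 0.055]
force: [-0.3, -0.3, -0.4]
finger_gap: 0.598
```

Run:
```python
from fit import *
plan(RT(181.76,0),tcp=pw(.053,.165,.24))
snap('side')
for l in ('mat','rack_end'): print(l,[(np.round(d['at'],1),round(d['score'],2)) for d in cams.spot_point(l,'side')])
r=cams.regions_of('rack','side'); print([(round(q['score'],2),q['rect']) for q in r[:2]])
```

```text
rot first [ 0.2  6.4 -0.1] then lin (new axes) mm [-75.5 163.8  41.8] | target tcp [0.5996 0.1732 0.24  ] | now [0.5291 0.0073 0.2818] F [-0.3 -0.3 -0.4] t 26.77 gap 0.6
mat [(array([260.9, 319.6]), 0.6), (array([322.7, 251.7]), 0.53)]
rack_end [(array([312.9, 262.8]), 0.93), (array([327. , 225.5]), 0.73)]
[(0.98, [309.7, 245.0, 360.8, 272.9])]
```

{"fn": "drive_tool", "kwargs": {
  "linear": [
    [0, 0, 0],
    [0, 0, 0],
    [-13, 27, 3],
    [-13, 27, 3],
    [-13, 27, 3],
    [-13, 27, 3],
    [-13, 27, 3],
    [-11, 28, 3],
    [0, 0, 0],
    [0, 0, 0]
  ],
  "rot": [
    [0.2, 6.4, -0.1],
    [0, 0, 0],
    [0, 0, 0],
    [0, 0, 0],
    [0, 0, 0],
    [0, 0, 0],
    [0, 0, 0],
    [0, 0, 0],
    [0, 0, 0],
    [0, 0, 0]
  ],
  "hand": [0, 0, 0, 0, 0, 0, 0, 0, 0, 0]
}}

```text
t: 27.8
tcp_pos: [0.5975, 0.1788, 0.2427]
tool_rot: [-0.014, 1.0, 0.004, -0.011]
force: [0.4, -0.0, 0.5]
finger_gap: -0.001
```

Run:
```python
from fit import *
plan(RT(181.76,0),tcp=pw(.053,.165,.235))
im=snap('side'); c=im[180:320,260:460,::-1]; cv2.imwrite('pics/s8.png',cv2.resize(c,None,fx=4,fy=4,interpolation=cv2.INTER_CUBIC))
```

```text
rot first [ 0.5 -1.3 -0.2] then lin (new axes) mm [-1.9 -5.6  7.7] | target tcp [0.5996 0.1732 0.235 ] | now [0.5975 0.1788 0.2427] F [ 0.4 -0.   0.5] t 27.8 gap -0.0
```

View pics/s8.png

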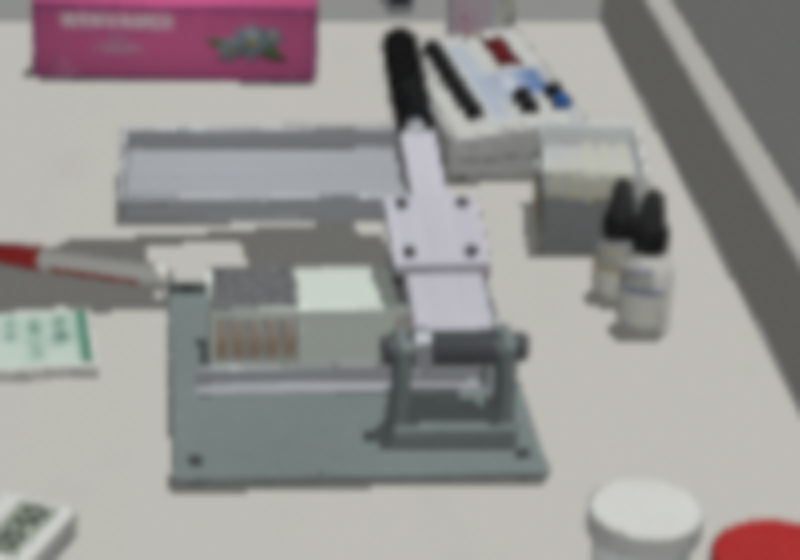

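{"fn": "drive_tool", "kwargs": {
  "linear": [
    [-2.5, -5, 10],
    [0, 0, 12],
    [0, 0, 12],
    [0, 0, 12],
    [0, 0, 12],
    [0, 0, 10],
    [0, 0, 10],
    [0, 0, 10]
  ],
  "rot": [
    [0.5, -1.3, -0.2],
    [0, 0, 0],
    [0, 0, 0],
    [0, 0, 0],
    [0, 0, 0],
    [0, 0, 0],
    [0, 0, 0],
    [0, 0, 0]
  ],
  "hand": [0, 0, 0, 0, 0, 0, 0, 0]
}}

```text
t: 28.52
tcp_pos: [0.5994, 0.1702, 0.1561]
tool_rot: [-0.009, 1.0, 0.006, 0.006]
force: [-3.5, 3.8, 15.1]
finger_gap: 0.002
```

{"fn": "drive_tool", "kwargs": {
  "linear": [
    [0, 0, 10],
    [0, 0, 10],
    [0, 0, 10]
  ],
  "rot": [
    [0, 0, 0],
    [0, 0, 0],
    [0, 0, 0]
  ],
  "hand": [0, 0, 0]
}}

```text
t: 28.77
tcp_pos: [0.5993, 0.1705, 0.1504]
tool_rot: [-0.008, 1.0, 0.007, 0.008]
force: [-18.6, -1.5, 62.5]
finger_gap: 0.001
```

{"fn": "drive_tool", "kwargs": {
  "linear": [
    [0, 0, 12],
    [0, 0, 13]
  ],
  "rot": [
    [0, 0, 0],
    [0, 0, 0]
  ],
  "hand": [0, 0]
}}

```text
t: 28.93
tcp_pos: [0.5989, 0.1704, 0.15]
tool_rot: [-0.009, 1.0, 0.008, 0.011]
force: [-24.3, -1.9, 81.0]
finger_gap: -0.004
```

{"fn": "drive_tool", "kwargs": {
  "linear": [
    [0, 0, -10],
    [0, 0, -20],
    [0, 0, -25],
    [0, 0, -30],
    [0, 0, -30],
    [0, 0, -15],
    [0, 0, 0],
    [0, 0, 0]
  ],
  "rot": [
    [0, 0, 0],
    [0, 0, 0],
    [0, 0, 0],
    [0, 0, 0],
    [0, 0, 0],
    [0, 0, 0],
    [0, 0, 0],
    [0, 0, 0]
  ],
  "hand": [0, 0, 0, 0, 0, 85, 85, 85]
}}

```text
t: 29.6
tcp_pos: [0.594, 0.1591, 0.2985]
tool_rot: [-0.006, 1.0, 0.007, 0.02]
force: [1.0, 0.2, 0.4]
finger_gap: 0.421
```

Run:
```python
from fit import *
plan(RT(181.76,-8),grasp=pw(-.014,.001,.180))
snap('side'); print([(d['at'],d['score']) for d in cams.spot_point('lever_grip','side')][:2])
```

```text
rot first [ 0.6 -5.7 -1.2] then lin (new axes) mm [  76.9 -150.1   54.9] | target tcp [0.5302 0.007  0.2335] | now [0.594  0.1591 0.2985] F [1.  0.2 0.4] t 29.6 gap 0.42
[([360.6, 195.0], 0.62)]
```

{"fn": "drive_tool", "kwargs": {
  "linear": [
    [0, 0, 0],
    [0, 0, 0],
    [13, -26, 7],
    [13, -26, 7],
    [13, -26, 7],
    [13, -26, 7],
    [13, -26, 7],
    [12, -20, 7],
    [0, 0, 0],
    [0, 0, 0]
  ],
  "rot": [
    [0.6, -5.7, -1.2],
    [0, 0, 0],
    [0, 0, 0],
    [0, 0, 0],
    [0, 0, 0],
    [0, 0, 0],
    [0, 0, 0],
    [0, 0, 0],
    [0, 0, 0],
    [0, 0, 0]
  ],
  "hand": [85, 85, 85, 85, 85, 85, 85, 85, 85, 85]
}}

```text
t: 30.53
tcp_pos: [0.5201, 0.0024, 0.2272]
tool_rot: [-0.015, 0.999, 0.006, 0.05]
force: [0.8, -0.4, 0.1]
finger_gap: 0.997
```

Run:
```python
from fit import *
plan(RT(181.76,-8),grasp=pw(-.014,.001,.066))
```

```text
rot first [ 0.6 -2.2 -0. ] then lin (new axes) mm [  4.9   4.3 108.1] | target tcp [0.5302 0.007  0.1195] | now [0.5201 0.0024 0.2272] F [ 0.8 -0.4  0.1] t 30.53 gap 1.0
```

{"fn": "drive_tool", "kwargs": {
  "linear": [
    [0, 0, 0],
    [1, 1.1, 27],
    [1, 1.1, 27],
    [1, 1.1, 27],
    [1, 1, 22],
    [0, 0, 0],
    [0, 0, 0]
  ],
  "rot": [
    [0.6, -2.2, 0],
    [0, 0, 0],
    [0, 0, 0],
    [0, 0, 0],
    [0, 0, 0],
    [0, 0, 0],
    [0, 0, 0]
  ],
  "hand": [85, 85, 85, 85, 85, 85, 85]
}}

```text
t: 31.12
tcp_pos: [0.5363, 0.0109, 0.119]
tool_rot: [-0.015, 0.997, 0.002, 0.069]
force: [-0.4, -0.6, -0.5]
finger_gap: 0.994
```

Run:
```python
from fit import *
plan(RT(181.76,-8),grasp=pw(-.012,.001,.046))
```

```text
rot first [ 0.1 -0.   0. ] then lin (new axes) mm [ 6.9 -3.7 18.7] | target tcp [0.5322 0.0071 0.0995] | now [0.5363 0.0109 0.119 ] F [-0.4 -0.6 -0.5] t 31.12 gap 0.99
```

{"fn": "drive_tool", "kwargs": {
  "linear": [
    [3.5, -1.8, 6],
    [3.5, -1.8, 6],
    [0, 0, 6],
    [0, 0, 0],
    [0, 0, 0],
    [0, 0, 0],
    [0, 0, 0],
    [0, 0, 0],
    [0, 0, 0],
    [0, 0, 0],
    [0, 0, 0]
  ],
  "rot": [
    [0, 0, 0],
    [0, 0, 0],
    [0, 0, 0],
    [0, 0, 0],
    [0, 0, 0],
    [0, 0, 0],
    [0, 0, 0],
    [0, 0, 0],
    [0, 0, 0],
    [0, 0, 0],
    [0, 0, 0]
  ],
  "hand": [85, 85, 85, 85, 40, 40, 40, 40, 40, 40, 40]
}}

```text
t: 32.03
tcp_pos: [0.5334, 0.0077, 0.1034]
tool_rot: [-0.016, 0.997, 0.002, 0.072]
force: [-1.2, 0.5, -3.1]
finger_gap: 0.644
```

{"fn": "drive_tool", "kwargs": {
  "linear": [
    [-0.4, 0, -3.5],
    [18, 0, -2.5],
    [18, 0, -2.5],
    [18, 0, -2.5],
    [18, 0, -2.5],
    [18, 0, -2.5],
    [18, 0, -2.5],
    [0, 0, 0],
    [0, 0, 0]
  ],
  "rot": [
    [0, 0, 0],
    [0, 0, 0],
    [0, 0, 0],
    [0, 0, 0],
    [0, 0, 0],
    [0, 0, 0],
    [0, 0, 0],
    [0, 0, 0],
    [0, 0, 0]
  ],
  "hand": [40, 40, 40, 40, 40, 40, 40, 40, 40]
}}

```text
t: 32.78
tcp_pos: [0.423, 0.0037, 0.1075]
tool_rot: [-0.016, 0.997, 0.001, 0.075]
force: [0.9, 0.0, -2.6]
finger_gap: 0.642
```

Run:
```python
from fit import *
print(np.degrees(.0285)); plan(RT(181.7,-8),tcp=[.42,.295,.19]); print(manip.sense()['q'].round(2))
```

```text
1.6329297161228462
rot first [0.  0.7 0.2] then lin (new axes) mm [-17.1 291.3 -80.9] | target tcp [0.42  0.295 0.19 ] | now [0.423  0.0037 0.1075] F [ 0.9  0.  -2.6] t 32.78 gap 0.64
[-0.28  0.66  2.17  0.28  0.17 -2.16]
```

{"fn": "drive_tool", "kwargs": {
  "linear": [
    [-2, 0, -15],
    [-3, 0, -20],
    [-3, 0, -20],
    [-3, 0, -20],
    [0, 0, 0],
    [0, 29, 0],
    [0, 29, 0],
    [0, 29, 0],
    [0, 29, 0],
    [0, 29, 0],
    [0, 29, 0],
    [0, 29, 0],
    [0, 29, 0],
    [0, 29, 0],
    [0, 29, 0],
    [0, 0, 0],
    [0, 0, 0]
  ],
  "rot": [
    [0, 0, 0],
    [0, 0, 0],
    [0, 0, 0],
    [0, 0, 0],
    [0, 0, 0],
    [0, 0, 0],
    [0, 0, 0],
    [0, 0, 0],
    [0, 0, 0],
    [0, 0, 0],
    [0, 0, 0],
    [0, 0, 0],
    [0, 0, 0],
    [0, 0, 0],
    [0, 0, 0],
    [0, 0, 0],
    [0, 0, 0]
  ],
  "hand": [40, 40, 40, 40, 40, 40, 40, 40, 40, 40, 40, 40, 40, 40, 40, 40, 40]
}}

```text
t: 34.2
tcp_pos: [0.4338, 0.3071, 0.1822]
tool_rot: [-0.013, 0.996, -0.001, 0.089]
force: [-1.2, -0.5, -2.4]
finger_gap: 0.645
```

Run:
```python
from fit import *
plan(RT(181.7,-8),tcp=[.4925,.296,.135]); print(manip.sense()['q'].round(2))
```

```text
rot first [-0.3  2.2 -0.2] then lin (new axes) mm [-51.2 -12.8  54.9] | target tcp [0.4925 0.296  0.135 ] | now [0.4338 0.3071 0.1822] F [-1.2 -0.5 -2.4] t 34.2 gap 0.65
[ 0.44  0.56  1.86 -0.14  0.57 -1.05]
```

{"fn": "drive_tool", "kwargs": {
  "linear": [
    [0, 0, 0],
    [0, 0, 0],
    [-17, -4.3, 12],
    [-17, -4.3, 18],
    [-17, -4.2, 18],
    [0, 0, 0],
    [0, 0, 0]
  ],
  "rot": [
    [-0.3, 1.9, -0.2],
    [0, 0, 0],
    [0, 0, 0],
    [0, 0, 0],
    [0, 0, 0],
    [0, 0, 0],
    [0, 0, 0]
  ],
  "hand": [40, 40, 40, 40, 40, 40, 40]
}}

```text
t: 34.78
tcp_pos: [0.493, 0.2913, 0.1374]
tool_rot: [-0.013, 0.997, -0.0, 0.071]
force: [-1.1, 0.2, -3.4]
finger_gap: 0.644
```

Run:
```python
from fit import *
plan(RT(181.7,-8.2),tcp=[.4925,.296,.0970])
```

```text
rot first [-0.2 -0.1 -0.2] then lin (new axes) mm [ 6.2  4.7 39.9] | target tcp [0.4925 0.296  0.097 ] | now [0.493  0.2913 0.1374] F [-1.1  0.2 -3.4] t 34.78 gap 0.64
```

{"fn": "drive_tool", "kwargs": {
  "linear": [
    [1.5, 2.3, 10],
    [1.5, 2.3, 10],
    [1.5, 0, 10],
    [1, 0, 5],
    [0, 0, 0],
    [0, 0, 0]
  ],
  "rot": [
    [-0.2, 0, -0.2],
    [0, 0, 0],
    [0, 0, 0],
    [0, 0, 0],
    [0, 0, 0],
    [0, 0, 0]
  ],
  "hand": [40, 40, 40, 40, 40, 40]
}}

```text
t: 35.28
tcp_pos: [0.4893, 0.2946, 0.0981]
tool_rot: [-0.014, 0.998, 0.001, 0.069]
force: [0.3, 0.2, -1.4]
finger_gap: 0.645
```

Run:
```python
from fit import *
plan(RT(181.7,-8.2),tcp=[.4925,.296,.0970])
snap('side'); print([(np.round(d['at'],1),round(d['score'],2)) for d in cams.spot_point('rack_end','side')],[(np.round(d['at'],1),round(d['score'],2)) for d in cams.spot_point('mat','side')])
print(proj([[.432,.295,.023],[.592,.297,.023],[.459,.295,.049]],'side'))
```

```text
rot first [-0.  -0.3 -0.1] then lin (new axes) mm [-3.   1.3  1.5] | target tcp [0.4925 0.296  0.097 ] | now [0.4893 0.2946 0.0981] F [ 0.3  0.2 -1.4] t 35.28 gap 0.65
[(array([296.4, 216.9]), 0.94), (array([349.6, 216.7]), 0.63)] [(array([342., 208.]), 0.68), (array([305.6, 206.8]), 0.5)]
[[296.19732887 218.20995487]
 [351.88612409 217.80536833]
 [305.54644614 209.72632342]]
```

{"fn": "drive_tool", "kwargs": {
  "linear": [
    [0, 0, 1.5],
    [0, 0, 1.5],
    [0, 0, 0],
    [0, 0, 0],
    [0, 0, 0],
    [0, 0, 0],
    [0, 0, -10],
    [0, 0, -20],
    [0, 0, -30],
    [0, 0, -35],
    [0, 0, -35],
    [0, 0, -20],
    [0, 0, 0],
    [0, 0, 0]
  ],
  "rot": [
    [0, 0, 0],
    [0, 0, 0],
    [0, 0, 0],
    [0, 0, 0],
    [0, 0, 0],
    [0, 0, 0],
    [0, 0, 0],
    [0, 0, 0],
    [0, 0, 0],
    [0, 0, 0],
    [0, 0, 0],
    [0, 0, 0],
    [0, 0, 0],
    [0, 0, 0]
  ],
  "hand": [40, 40, 85, 85, 85, 85, 85, 85, 85, 85, 85, 85, 85, 85]
}}

```text
t: 36.6
tcp_pos: [0.4696, 0.2947, 0.2583]
tool_rot: [-0.014, 0.997, 0.003, 0.075]
force: [0.5, -0.7, -0.2]
finger_gap: 0.991
```

Run:
```python
from fit import *
plan(RT(181.7,-8.2),tcp=[.4925,.296,.0970])
im=snap('side'); c=im[175:335,240:440,::-1]; cv2.imwrite('pics/s9.png',cv2.resize(c,None,fx=3.7,fy=3.7,interpolation=cv2.INTER_CUBIC))
for l in ('rack_end','lever_grip','timer','cup'): print(l,[(np.round(d['at'],1),round(d['score'],2)) for d in cams.spot_point(l,'side')][:2])
```

```text
rot first [ 0.2  0.4 -0.1] then lin (new axes) mm [  0.3   0.6 162.9] | target tcp [0.4925 0.296  0.097 ] | now [0.4696 0.2947 0.2583] F [ 0.5 -0.7 -0.2] t 36.6 gap 0.99
rack_end [(array([297.8, 216.8]), 0.87), (array([350.4, 218.3]), 0.79)]
lever_grip [(array([360.6, 195.1]), 0.62)]
timer [(array([260.1, 319.4]), 0.91)]
cup [(array([419.9, 328.4]), 0.77)]
```

View pics/s9.png

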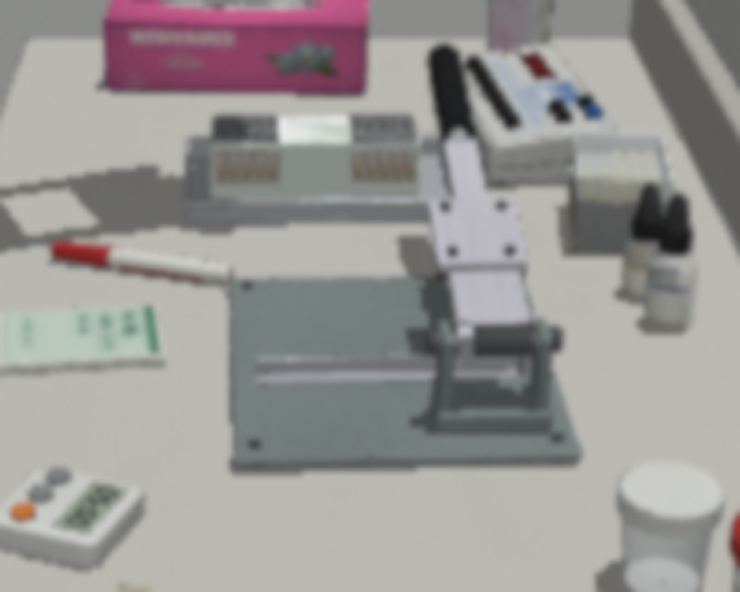

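The last picture shows the rack upright inside the tray, between columns 210 and 418. Both mats look level with its top, the lever is raised, and the timer and cup stand where they were.

```bash
python3 -c "
from station import order; print(order.sign_off())"
```

```text
the job is handed in; nothing more can be done
None
```

The rack was pressed at both ends and now stands upright in the tray. I handed the job in at about 37 s of robot time, with no verdict reported.

- **Pressing:** I pushed each end against the bracket until the wrist read about 13–15 N along the slide. I then pushed the lever down with closed fingertips until it stopped, at 92 N the first time and 81 N the second. The tool stopped at 149.5 mm and 150.0 mm, so both mats seated to the same depth.
- **Turning:** I drew the rack out, regripped it on its other side, turned it end for end in the air and pushed the second end home.
- **Last checks:** In the final side picture the rack is inside the tray rim with both mats level with its top. The lever grip is back at its starting pixel, and the gripper is open above the rack, clear of everything.
- **What disagreed:**
  - My arm-based estimate put the second home position about 8 mm past the bracket. That can't be right, and I put it down to the rack shifting in the grip. The picture showed it in the same place as the first time.
  - The timer's detected point moved about 4 pixels between the first and last looks. The arm never went near the timer, so I took this as detection noise.

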